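# Load the sterilising carrier with flat tins and close it with its hold-down plate

## Task

These mixed flat tins are ready for sterilising. Stack all the rectangular ones in a single square column on the carrier, midway between its two guide rods with their long sides in line with the rods, then lower the hold-down plate over both rods until it rests flat on the top tin. The round tins go with the next batch: lay them flat, side by side, in the grey crate (at any time), and leave the other things on the table where they are.

Things in the scene. Friction and masses are not known exactly. Their poses are not given: they have to be found in the camera images.
- carrier: Fixed steel sterilising carrier: perforated base 120 (x) x 220 mm (y), its upper face 12 mm above its underside, and two upright guide rods of 12 mm diameter at y = -90 and +90 mm, their tapered tips 207 mm above the underside. Origin: middle of the underside, on the table; z up, y along the line through the rods.
- column_foot (a point): Middle of the carrier's upper face, midway between the rods, where the column of tins stands (the tins' long side along the carrier's y; axes as the carrier's). Four pairs of corner stops, 6 mm high, frame the spot with about 5 mm to spare on each side of a tin.
- hold_plate: Loose steel hold-down plate 70 x 210 x 6 mm, 0.4 kg, with two 17 mm round through holes at y = -90 and +90 mm; either way round fits. Handle on its middle: a bar 12 mm wide (x), 80 mm long (y), underside 32 and top 44 mm above the plate's underside, on posts at y = -35 and +35 mm. Origin: middle of the underside; z up, y along its length. Lies flat on the table at first.
- crate: Fixed open grey plastic crate for the round tins, 150 x 190 x 50 mm outside, walls and floor 4 mm thick. Origin: middle of the underside; y along its length, z up. Two round tins fit flat in a row along y (70 to 110 mm apart).
- tongs_1: Steel tongs, 210 x 73 x 10 mm, lying at the left edge of the work; a bystander. Origin: middle of the underside.
- check_weight: Steel check weight with a knob, 38 mm across, 61 mm high, standing behind the work; a bystander. Origin: middle of the underside.
- thermometer: Probe thermometer, 53 x 218 x 19 mm, lying near the robot on its left; a bystander. Origin: middle of the underside.
- rect_tin_1: Sealed flat rectangular tin with rounded corners, 58 mm (x) x 96 mm (y) x 34 mm high, about 0.2 kg, flat top and bottom alike. Origin: its centre, 17 mm above the underside; z up. Three to five such tins are present (None if absent).
- rect_tin_2: Sealed flat rectangular tin with rounded corners, 58 mm (x) x 96 mm (y) x 34 mm high, about 0.2 kg, flat top and bottom alike. Origin: its centre, 17 mm above the underside; z up. Three to five such tins are present (None if absent).
- rect_tin_3: Sealed flat rectangular tin with rounded corners, 58 mm (x) x 96 mm (y) x 34 mm high, about 0.2 kg, flat top and bottom alike. Origin: its centre, 17 mm above the underside; z up. Three to five such tins are present (None if absent).
- rect_tin_4: Sealed flat rectangular tin with rounded corners, 58 mm (x) x 96 mm (y) x 34 mm high, about 0.2 kg, flat top and bottom alike. Origin: its centre, 17 mm above the underside; z up. Three to five such tins are present (None if absent).
- rect_tin_5: Sealed flat rectangular tin with rounded corners, 58 mm (x) x 96 mm (y) x 34 mm high, about 0.2 kg, flat top and bottom alike. Origin: its centre, 17 mm above the underside; z up. Three to five such tins are present (None if absent).
- round_tin_1: Sealed flat round tin, 64 mm diameter, 34 mm high, about 0.13 kg. Origin: its centre, 17 mm above the underside; z up.
- round_tin_2: Sealed flat round tin, 64 mm diameter, 34 mm high, about 0.13 kg. Origin: its centre, 17 mm above the underside; z up.
Mind the look-alikes: they are no part of the job. Leave any pink or turquoise look-alike of the round_tin_1 alone.

How it is judged:
By the outcome, as a careful person would: the job done as asked, in the order asked, and still so for the second after the job is handed in, with the robot touching nothing.
Of rect_tin_1, rect_tin_2, rect_tin_3, rect_tin_4, rect_tin_5 only 3 to 5 are there at a start; the rules pass over those that are not, and their reading is None.
At some moment in a run one of round_tin_1, round_tin_2, hold_plate may be knocked a few centimetres aside while the robot is not near it.
Once in a run the grip may slacken for a moment while it holds something.
It also fails if it takes over 210 s, if anything falls off the work surface, if the arm or the gripper's body presses on something with over 40 N, if the wrist force passes 120 N, or if a joint passes its speed limit or range.

## Robot

A 6-joint arm with a two-finger parallel gripper is mounted at the origin on the work surface; the furniture and walls round the work are solid. World frame = base frame: x ahead of the robot, y to its left, z up, the work surface at z = 0. Lengths are in m, angles in degrees, forces in N, time in s.
With the tool pointing down it reaches from about 0.25 to 0.725 m from the base axis. Payload 9.7 kg.
Tool frame: the origin (TCP) lies where the fingers leave the gripper's body, on its centre line; the fingertips stand 73 mm ahead of it and the grasp point (between the pads) lies 54 mm ahead of it; y points along the fingers, x is the direction in which the jaws open and shut, and the axes are right-handed (so a half turn about y gives the same grasp; the last joint's range is limited). The gripper opens to 85 mm and grips with 20 to 120 N. Pads are 22 mm wide; open, the fingers measure 114 mm over their backs; the gripper's body (76 mm by 85 mm) begins 54 mm behind the grasp point. The pads swing forward as they close: fully open they stand 13 mm farther back than shut.
Start: joints at [64.973, 4.979, 10.078, 95.1, 0, 90], TCP at [0.233, 0.498, 0.304] pointing down, gripper open.
Joint ranges: [-179.16, 179.16], [-48.56, 103.87], [-65.8, 70.77], [-126.05, 130.52], [-82.76, 87.17], [-180, 180]. Speed limits (degrees/s): [127.2, 127.2, 147.25, 180, 180, 180].

## Interface

Orientations are given as [roll, pitch, yaw] about the fixed x, y, z axes, in that order (R = Rz(yaw) Ry(pitch) Rx(roll)).
In Python, from workcell import sensors, imaging, bot, models gives the robot as it stands.
- The arm moves only by the tool arm_command, never from a script. Its argument "rows" is one flat list of numbers, 7 for each row, row after row: the shift along the tool's x, y, z in cm, then the turn, a rotation vector about the tool's x, y, z in degrees, then the gripper's target within -1 to 1 (fully open at 1, half-way at 0, shut at -1). A call has 1 to 12 rows; each row is the pose to reach, as a shift and turn from the pose commanded when the call began, along the tool's axes at that moment; what a row does not reach only later rows make up. A row lasts 1/12 s, in which the tool goes at most 41.7 mm and 7.16 degrees, less where a joint would pass 70% of its speed; a pose out of reach is approached as far as the arm can. A call with a gripper value outside its range is refused whole. The fingers move at their own pace and stop on an object; "force" is the grip in N (left out, the last holds). Time passes only in rows, so rows that repeat a pose let the fingers close. It gives the time, the measured TCP pose, the force and the opening at its end, in the units of the state.
- sensors.get_obs(): the state, without advancing time (a new reading comes with each control period).
- imaging.camera(name): name is "scene" or "top" or "wrist"; returns a dict with "pixels" (400x640x3 uint8, blue, green, red), "z_map" (400x640 float32, m along the optical axis (not along the pixel's ray), 0 where there is no reading), "camera_matrix" (3x3 intrinsics, pixels), "world_from_camera" (4x4, takes a point from camera to world coordinates). Camera axes: x right, y up, looking along -z (the intrinsics and any distortion apply to the point x, -y, -z); pixel columns grow to the right and rows downward; lengths in m; the calibration is good to about 2 mm. A picture is of the moment at which its call begins.
- bot.job_done(): hands the job in, once; it reports no verdict.
Trained networks look in the newest picture that a camera, given by its name, has taken for a name from the list of things; names that differ only in an ending like _2 or _b are one class to them, and where a whole thing is asked for, a point or a joint stands for the part that bears it (a point fixed in the world has none). Each returns a list of dicts, best first, with "conf" (0 to 1); they miss things now and then, are a little off and sometimes report something else, mostly with a low value. They report only what shows in the picture. A call takes as long as a camera call. They do not tell look-alikes from the thing itself.
- models.search_frame(thing, camera): "extent" ([centre column, centre row, width, height] in pixels, round what is visible of it).
- models.spot_point(thing, camera): "location" ([column, row] in pixels: a listed point, or the origin of a listed thing).
The state is a dict: "time": time; "q": joint angles; "qd": joint speeds; "joint_efforts": joint torques, N m; "ee_pos": TCP position; "tcp_rot": TCP orientation; "wrist_force": force on the tool from outside, world axes, zero at the start; "torque": the same for the moment, N m; "opening": finger opening in m.
Only numpy, scipy, OpenCV 4.12 (cv2) and the standard library are available. Lean on these libraries where they do the work, as an engineer would, in place of code of your own. Each camera call takes 0.05 s, during which the arm holds its last target.

## Working session

There is one attempt and no reset: what is moved stays moved. The work goes in short steps, Python scripts to look and compute and a tool call to move; the robot and the scene stay as the last step left them, time stands still between calls to the robot, and variables do not carry over. Pictures are saved under pics/ and viewed, and the job is handed in when it is done.

Besides the shell and the picture viewer there is one more tool, called after ">>>" in YAML: its name, and indented under it one key for each argument. arm_command: Moves the arm, as the interface text tells. Its arguments: {"type":"object","properties":{"rows":{"type":"array","items":{"type":"number"}},"force":{"type":"number"}},"required":["rows"]}

```bash
ls -la; mkdir -p pics
cat > h.py <<'E'
import numpy as np, cv2
from scipy.spatial.transform import Rotation as R
from workcell import sensors, imaging, bot, models
def save(n,c,crop=None,s=1):
    p=c["pixels"]
    if crop: a,b,d,e=crop; p=p[b:e,a:d]
    if s!=1: p=cv2.resize(p,None,fx=s,fy=s,interpolation=cv2.INTER_CUBIC)
    cv2.imwrite("pics/"+n+".png",p)
def cloud(c):
    K=c["camera_matrix"];z=c["z_map"];h,w=z.shape
    u,v=np.meshgrid(np.arange(w),np.arange(h))
    x=(u-K[0,2])/K[0,0]*z; y=(v-K[1,2])/K[1,1]*z
    P=np.stack([x,-y,-z,np.ones_like(z)],-1)@np.array(c["world_from_camera"]).T
    P=P[...,:3]; P[z<=0]=np.nan
    return P
def proj(c,p):
    q=np.linalg.inv(c["world_from_camera"])@np.append(p,1); K=c["camera_matrix"]
    return K[0,0]*q[0]/-q[2]+K[0,2], K[1,1]*-q[1]/-q[2]+K[1,2]
E
python3 - <<'E'
from h import *
print(sensors.get_obs())
for n in("scene","top","wrist"):
    c=imaging.camera(n); save(n+"0",c); np.savez("/tmp/"+n,**c); print(n,c["camera_matrix"].tolist(),np.round(c["world_from_camera"],3).tolist(),[k for k in c])
    for t in("rect_tin_1","round_tin_1","hold_plate","crate","carrier","tongs_1","check_weight","thermometer"):
        print(t,[(round(d["conf"],2),np.round(d["extent"]).tolist()) for d in models.search_frame(t,n)])
E
```

```text
total 12
drwxr-xr-x  3 agent agent 4096 Dec  7 15:50 .
drwxr-xr-x 23 root  root  4096 Dec  7 15:50 ..
drwxr-xr-x  2 agent agent 4096 Dec  7 15:50 pics
{'time': 0.0, 'q': array([6.49741127e+01, 5.01349518e+00, 1.00315658e+01, 9.50981669e+01,
       3.09475705e-04, 8.99980644e+01]), 'qd': array([-0.06045095, -0.0561846 , -0.03325241, -0.04507806,  0.09953536,
        0.02528854]), 'joint_efforts': array([ 2.74679578e-04, -5.20382202e+01,  4.64812195e+01,  1.59089168e-02,
        3.66301293e-06,  1.34794558e-05]), 'ee_pos': array([0.23260832, 0.49824501, 0.30313414]), 'tcp_rot': array([-8.99996878e+01,  8.00962484e-02,  6.49760483e+01]), 'wrist_force': array([-0.78651726,  0.44993968, -0.02918352]), 'torque': array([ 0.02766823, -0.0302417 ,  0.01961148]), 'opening': 0.08562639816742401}
scene [[397.58153958169447, 0.0, 319.8818715643253], [0.0, 397.58153958169447, 203.01237561199014], [0.0, 0.0, 1.0]] [[0.711, 0.36, -0.604, -0.393], [-0.703, 0.341, -0.624, -0.862], [-0.019, 0.868, 0.496, 0.765], [0.0, 0.0, 0.0, 1.0]] ['pixels', 'z_map', 'camera_matrix', 'world_from_camera']
rect_tin_1 
[... 1396 characters left out ...]
, (0.3, [400.0, 203.0, 34.0, 19.0])]
check_weight [(0.57, [279.0, 137.0, 11.0, 10.0])]
thermometer [(0.67, [261.0, 267.0, 21.0, 29.0]), (0.22, [333.0, 168.0, 63.0, 42.0])]
wrist [[297.5673077378607, 0.0, 322.23274061757724], [0.0, 297.5673077378607, 198.14578523516923], [0.0, 0.0, 1.0]] [[0.424, -0.867, -0.263, 0.164], [0.906, 0.406, 0.123, 0.53], [0.0, -0.29, 0.957, 0.374], [0.0, 0.0, 0.0, 1.0]] ['pixels', 'z_map', 'camera_matrix', 'world_from_camera']
rect_tin_1 []
round_tin_1 [(0.88, [146.0, 384.0, 38.0, 32.0]), (0.61, [128.0, 309.0, 24.0, 9.0])]
hold_plate []
crate [(0.66, [280.0, 320.0, 121.0, 79.0])]
carrier []
tongs_1 []
check_weight []
thermometer [(0.7, [179.0, 230.0, 31.0, 128.0])]
```

Run:
```python
from h import *
for n,cr in(("scene",(200,130,500,310)),("top",(150,110,510,310))):
    c=dict(np.load("/tmp/"+n+".npz")); save(n+"0c",c,cr,2.2 if n=="top" else 2.6)
```

```text
(no output)
```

View pics/top0.png

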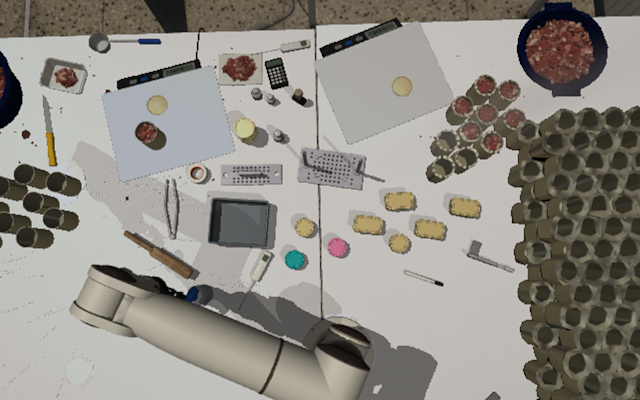

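View pics/wrist0.png

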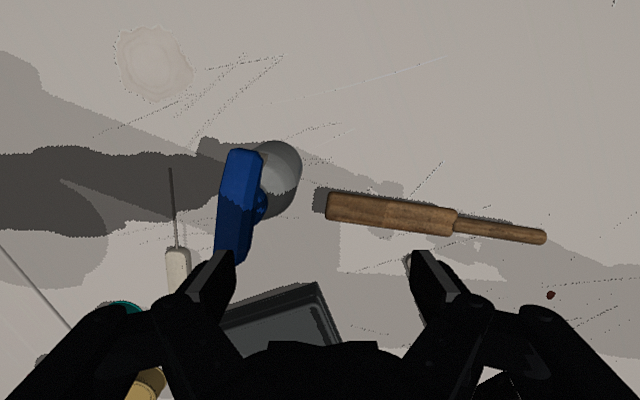

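```bash
ls pics
```

```text
scene0.png
scene0c.png
top0.png
top0c.png
wrist0.png
```

View pics/top0c.png

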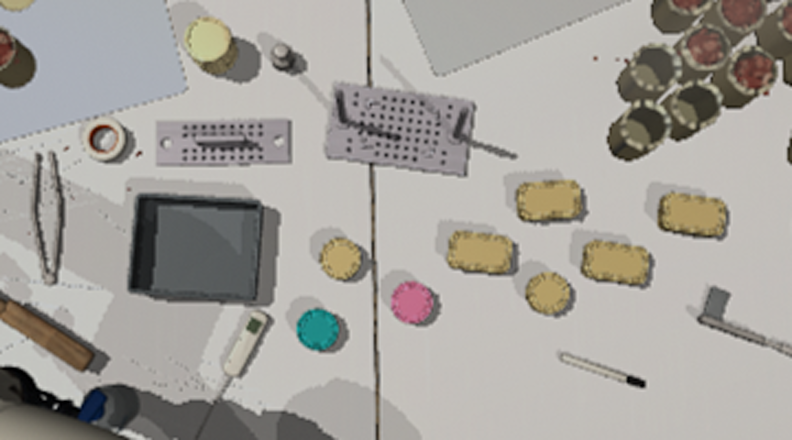

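View pics/scene0c.png

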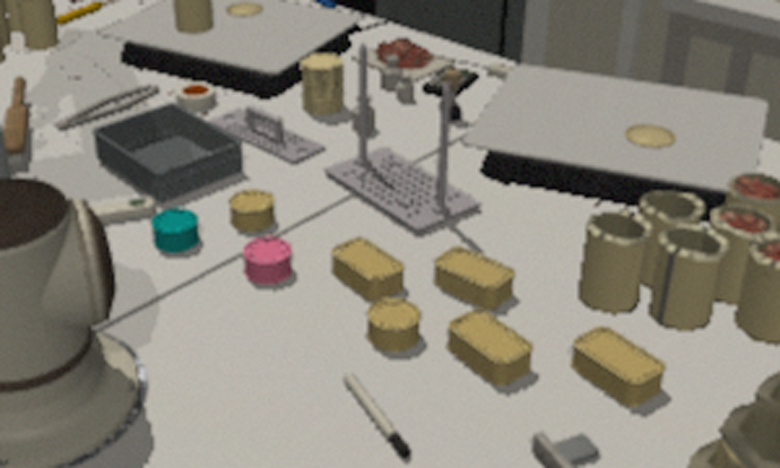

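```bash
cat >> h.py <<'E'
def rect(c,box,zlo,zhi,P=None):
    """points in pixel box (cx,cy,w,h) with z range -> minAreaRect in world mm"""
    P=cloud(c) if P is None else P
    cx,cy,w,h=box; a=P[int(cy-h/2):int(cy+h/2)+1,int(cx-w/2):int(cx+w/2)+1].reshape(-1,3)
    a=a[(a[:,2]>zlo)&(a[:,2]<zhi)]
    r=cv2.minAreaRect((a[:,:2]*1000).astype(np.float32))
    return len(a),np.round(r[0],1),np.round(r[1],1),round(r[2],1),round(float(np.median(a[:,2]))*1000,1),np.round(a.mean(0)*1000,1)
E
python3 - <<'E'
from h import *
c=dict(np.load("/tmp/top.npz"));P=cloud(c)
print("table z",[np.round(P[v,u],3) for u,v in((500,300),(350,200),(200,240),(340,270))])
for n,b in dict(A=(370,224,40,32),B=(399,202,36,28),C=(430,229,38,30),D=(465,208,40,30),r1=(305,228,30,28),r2=(400,243,28,26),pink=(338,247,30,28),teal=(296,260,30,28)).items(): print(n,rect(c,b,.024,.05,P))
print("plate",rect(c,(252,174,70,30),.003,.012,P),"handle",rect(c,(252,174,70,30),.03,.06,P))
print("crate",rect(c,(240,222,76,64),.04,.06,P))
print("carrier",rect(c,(333,168,80,56),.007,.018,P)); print("rods",rect(c,(333,168,80,56),.1,.25,P))
E
```

```text
table z [array([ 0.158, -0.551, -0.001]), array([ 0.511, -0.057, -0.001]), array([ 0.385,  0.465, -0.002]), array([ 0.271, -0.015,  0.   ])]
A (445, array([ 425.6, -130.9]), array([ 78. , 134.9]), 11.3, 30.5, array([ 422.5, -114.6,   30.7]))
B (422, array([ 500.3, -224.4]), array([58.4, 96.3]), 3.4, 29.9, array([ 501.3, -225.4,   30.3]))
C (427, array([ 401.3, -322.3]), array([95.8, 57.8]), 80.3, 30.4, array([ 401.3, -323.1,   30.5]))
D (423, array([ 473.3, -445.4]), array([96.5, 59.2]), 81.2, 30.1, array([ 472.5, -444.7,   30.3]))
r1 (268, array([416.9, 103.5]), array([61.7, 58.9]), 88.5, 32.2, array([416.8, 102.1,  32.3]))
r2 (260, array([ 356.8, -216.4]), array([60.6, 61.5]), 57.6, 30.9, array([ 356.8, -216.4,   31. ]))
pink (267, array([348.1,  -6.6]), array([60.8, 60.4]), 88.6, 30.7, array([347.3,  -6.3,  31.3]))
teal (277, array([308.2, 139.3]), array([61.2, 60.3]), 88.7, 31.6, array([309.2, 139.1,  31.8]))
plate (964, array([611.3, 283.4]), array([247.5, 107.5]), 88.5, 6.4, array([608.7, 284.1,   6.6])) handle (84, array([609.3, 286.5]), array([80.1, 13.2]), 88.6, 42.7, array([608.2, 282.5,  42.4]))
crate (448, array([439.7, 323.6]), array([197.8, 156.6]), 85.3, 51.5, array([442.6, 330.1,  51.3]))
carrier (1659, array([ 6.263e+02, -3.000e-01]), array([277.5, 198.7]), 89.8, 11.7, array([620.1,   7.2,  12. ]))
rods (70, array([622. ,   3.8]), array([190.9,  13. ]), 80.8, 173.0, array([619.6,   4.3, 167.8]))
```

```bash
cat >> h.py <<'E'
def go(x,y,z,yaw,o=None):
    """shift/turn from measured pose to tool-down target TCP"""
    o=o or sensors.get_obs(); R0=R.from_euler('xyz',o["tcp_rot"],degrees=True)
    d=R0.inv().apply(np.array([x,y,z])-o["ee_pos"])*100
    Rt=R.from_euler('xyz',[-90,0,yaw],degrees=True); rv=(R0.inv()*Rt).as_rotvec(degrees=True)
    print("go",np.round([x,y,z,yaw],4),"shift cm",np.round(d,2),"rot",np.round(rv,1),"rows>=",int(np.ceil(max(np.linalg.norm(d)/4.17,np.linalg.norm(rv)/7.16))))
E
python3 - <<'E'
from h import *
c=dict(np.load("/tmp/top.npz"));P=cloud(c)
print("A",rect(c,(369,225,36,26),.024,.05,P))
Z=P[...,2]
m=((Z>.006)&(Z<.02)).astype(np.uint8); m[:, :295]=0; m[:140]=0;m[200:]=0;m[:,372:]=0
m=cv2.morphologyEx(m,cv2.MORPH_OPEN,np.ones((3,3)))
n,l,s,_=cv2.connectedComponentsWithStats(m); i=1+np.argmax(s[1:,4]); a=P[l==i]; r=cv2.minAreaRect((a[:,:2]*1000).astype(np.float32)); print("base",s[i],r)
mz=(Z>.06); mz[:,:295]=0; mz[:130]=0;mz[205:]=0;mz[:,385:]=0
n,l,s,_=cv2.connectedComponentsWithStats(mz.astype(np.uint8))
for i in range(1,n):
    a=P[l==i]; t=a[a[:,2]>a[:,2].max()-.03]; print(s[i],np.round(a.mean(0),4),np.round(t.mean(0),4),a[:,2].max(),len(t))
cv2.imwrite("pics/m.png",m*255)
c=dict(np.load("/tmp/top.npz")); save("car",c,(290,135,390,200),7)
E
```

```text
A (441, array([ 422.1, -114.2]), array([95.8, 57.7]), 82.3, 30.4, array([ 422.1, -113.9,   30.7]))
base [ 299  150   63   40 1292] ((621.4535522460938, 4.396575927734375), (218.68820190429688, 119.4424057006836), 80.64633178710938)
[342 130  43  15 379] [ 0.7216 -0.0902  0.0771] [ 0.7216 -0.0902  0.0771] 0.08702587317059862 379
[303 151   5  13  45] [0.6339 0.0921 0.149 ] [0.6356 0.0924 0.1981] 0.2075792630511688 15
[357 159   7  12  45] [ 0.6049 -0.0833  0.1486] [ 0.6063 -0.0843  0.1951] 0.20734755977106945 17
```

View pics/car.png

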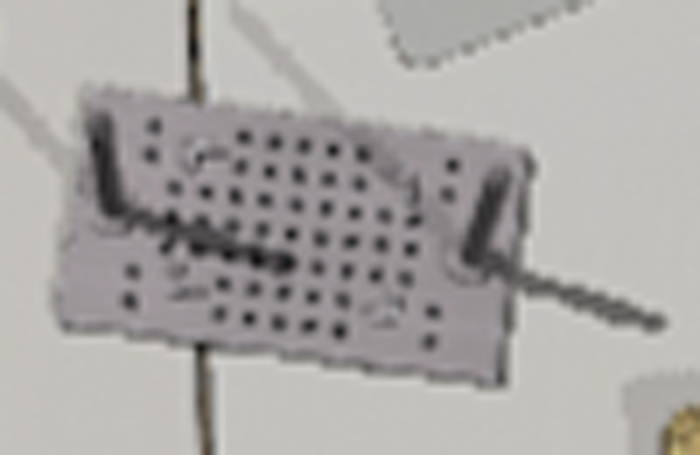

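Run:
```python
from h import *
go(.420,-.126,.25,-7.7)
```

```text
go [ 0.42  -0.126  0.25  -7.7  ] shift cm [-48.65   5.39 -43.39] rot [-0.  72.7 -0. ] rows>= 16
```

>>> arm_command:
  rows: [-48.65, 5.4, -43.4, 0, 72.7, 0, 1, -48.65, 5.4, -43.4, 0, 72.7, 0, 1, -48.65, 5.4, -43.4, 0, 72.7, 0, 1, -48.65, 5.4, -43.4, 0, 72.7, 0, 1, -48.65, 5.4, -43.4, 0, 72.7, 0, 1, -48.65, 5.4, -43.4, 0, 72.7, 0, 1, -48.65, 5.4, -43.4, 0, 72.7, 0, 1, -48.65, 5.4, -43.4, 0, 72.7, 0, 1, -48.65, 5.4, -43.4, 0, 72.7, 0, 1, -48.65, 5.4, -43.4, 0, 72.7, 0, 1, -48.65, 5.4, -43.4, 0, 72.7, 0, 1, -48.65, 5.4, -43.4, 0, 72.7, 0, 1]
  force: 60

```text
time: 2.35
ee_pos: [0.3759, 0.019, 0.2629]
tcp_rot: [-90.0, -0.1, -7.8]
wrist_force: [0.9, 1.3, 0.1]
opening: 0.0852
```

Run:
```python
from h import *
go(.420,-.126,.25,-7.7)
```

```text
go [ 0.42  -0.126  0.25  -7.7  ] shift cm [  6.35   1.29 -13.77] rot [-0.  -0.1  0.1] rows>= 4
```

>>> arm_command:
  rows: [6.35, 1.3, -13.77, 0, 0, 0, 1, 6.35, 1.3, -13.77, 0, 0, 0, 1, 6.35, 1.3, -13.77, 0, 0, 0, 1, 6.35, 1.3, -13.77, 0, 0, 0, 1, 6.35, 1.3, -13.77, 0, 0, 0, 1, 6.35, 1.3, -13.77, 0, 0, 0, 1]

```text
time: 2.85
ee_pos: [0.4202, -0.1251, 0.2492]
tcp_rot: [-90.0, 0.1, -7.9]
wrist_force: [0.5, -0.0, 0.2]
opening: 0.0856
```

Run:
```python
from h import *
w=imaging.camera("wrist"); save("w1",w); np.savez("/tmp/w1",**w)
s=imaging.camera("scene"); save("s1",s,(200,80,520,320),2.5)
P=cloud(w);Z=P[...,2]
# all components of tin-top height
m=((Z>.026)&(Z<.042)).astype(np.uint8); m=cv2.morphologyEx(m,cv2.MORPH_OPEN,np.ones((3,3)))
n,l,st,_=cv2.connectedComponentsWithStats(m)
for i in range(1,n):
    if st[i,4]<300: continue
    a=P[l==i]; r=cv2.minAreaRect((a[:,:2]*1000).astype(np.float32)); print(st[i],np.round(r[0],1),np.round(r[1],1),round(r[2],1),np.round(np.median(a[:,2])*1000,1))
go(.420,-.126,.25,-7.7)
```

```text
[ 192   31   72   78 4334] [350.   -8.3] [63.3 62.9] 80.5 31.0
[ 298  127   61   96 5447] [ 424.9 -116. ] [95.5 58.2] 81.9 31.0
[ 383  222   57   84 2702] [ 503.2 -226. ] [57.9 96.4] 2.6 31.0
[ 252  248   58   53 2416] [ 359.5 -217.6] [62.8 62.5] 81.6 31.0
[ 310  313   50   33 1425] [ 408.6 -298.7] [44.2 57.1] 82.0 30.9
go [ 0.42  -0.126  0.25  -7.7  ] shift cm [ 0.02 -0.03 -0.25] rot [-0. -0. -0.] rows>= 1
```

View pics/w1.png

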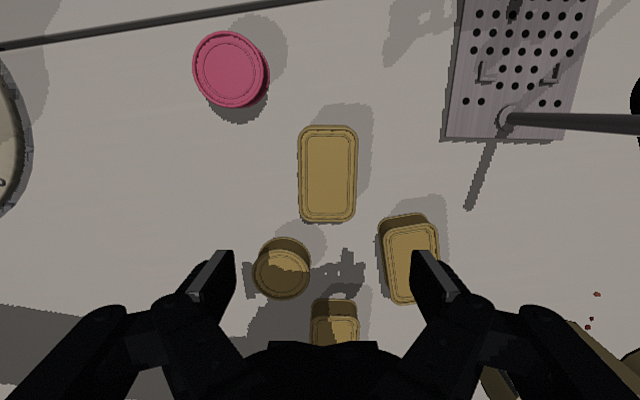

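View pics/s1.png

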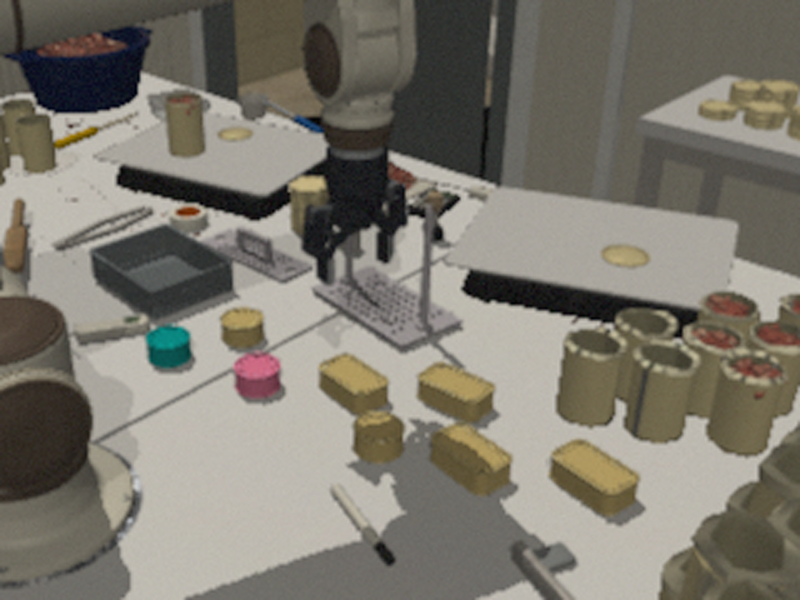

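Run:
```python
from h import *
go(.4235,-.1151,.07,-7.9)
```

```text
go [ 0.4235 -0.1151  0.07   -7.9   ] shift cm [ 0.23 17.97  0.87] rot [-0.   0.2 -0. ] rows>= 5
```

>>> arm_command:
  rows: [0.23, 8, 0.87, 0, 0, 0, 1, 0.23, 12, 0.87, 0, 0, 0, 1, 0.23, 15, 0.87, 0, 0, 0, 1, 0.23, 17, 0.87, 0, 0, 0, 1, 0.23, 18, 0.87, 0, 0, 0, 1, 0.23, 18, 0.87, 0, 0, 0, 1, 0.23, 18, 0.87, 0, 0, 0, -1, 0.23, 18, 0.87, 0, 0, 0, -1, 0.23, 18, 0.87, 0, 0, 0, -1, 0.23, 18, 0.87, 0, 0, 0, -1, 0.23, 18, 0.87, 0, 0, 0, -1]
  force: 60

```text
time: 3.87
ee_pos: [0.4252, -0.1156, 0.0722]
tcp_rot: [-90.0, -0.2, -7.7]
wrist_force: [0.1, 2.8, 9.8]
opening: 0.0574
```

```bash
cat >> h.py <<'E'
def comps(c,zlo,zhi,amin=300,roi=None):
    P=cloud(c);Z=P[...,2]; m=((Z>zlo)&(Z<zhi)).astype(np.uint8)
    if roi is not None:
        x0,x1,y0,y1=roi; m&=((P[...,0]>x0)&(P[...,0]<x1)&(P[...,1]>y0)&(P[...,1]<y1)).astype(np.uint8)
    m=cv2.morphologyEx(m,cv2.MORPH_OPEN,np.ones((3,3))); n,l,st,_=cv2.connectedComponentsWithStats(m)
    for i in range(1,n):
        if st[i,4]<amin: continue
        a=P[l==i]; r=cv2.minAreaRect((a[:,:2]*1000).astype(np.float32)); print(st[i],np.round(r[0],1),np.round(r[1],1),round(r[2],1),"z",np.round(np.median(a[:,2])*1000,1))
E
python3 - <<'E'
from h import *
o=sensors.get_obs(); print(o["ee_pos"],o["tcp_rot"],o["opening"],o["wrist_force"])
w=imaging.camera("wrist"); save("w2",w); comps(w,.026,.042)
t=imaging.camera("top"); save("t2",t,(290,110,490,280),3.5)
E
```

```text
[ 0.42522258 -0.11561333  0.07215077] [-89.99239695  -0.23931539  -7.70157754] 0.05738412928507148 [0.13179799 2.78738614 9.76670877]
[    0     0   159   137 19102] [351.9 -18.4] [43.8 58.3] 82.7 z 30.8
[  221   182   204   168 23552] [ 425.1 -107.3] [78.9 84.6] 81.9 z 30.9
[445 380  43  20 589] [ 486.2 -183.4] [10.9 19.3] 90.0 z 31.2
```

View pics/w2.png

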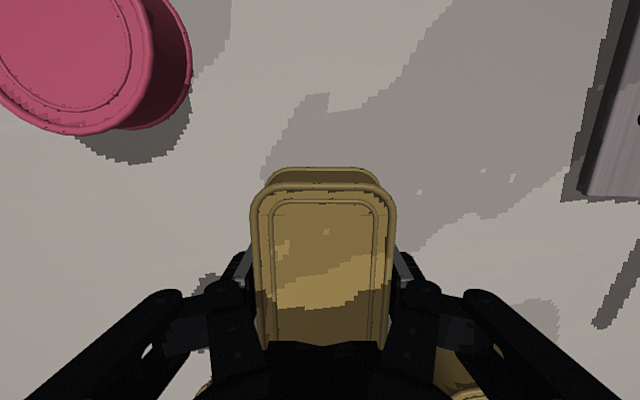

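>>> arm_command:
  rows: [0.15, 0, 0, 0, 0, 0, 0.2, 0.15, -0.7, 0, 0, 0, 0, 0.2, 0.15, -0.7, 0, 0, 0, 0, -1, 0.15, -0.7, 0, 0, 0, 0, -1, 0.15, -0.7, 0, 0, 0, 0, -1, 0.15, -0.7, 0, 0, 0, 0, -1, 0.15, -0.7, 0, 0, 0, 0, -1]
  force: 60

```text
time: 4.55
ee_pos: [0.4251, -0.1158, 0.0763]
tcp_rot: [-90.0, 0.0, -7.7]
wrist_force: [-0.2, -0.3, -2.0]
opening: 0.0571
```

Run:
```python
from h import *
o=sensors.get_obs(); print(o["ee_pos"],o["tcp_rot"],o["opening"],o["wrist_force"])
R0=R.from_euler('xyz',o["tcp_rot"],degrees=True)
go(.45,-.0156,.25,-9.4)
```

```text
[ 0.42512519 -0.11576263  0.07634378] [-8.99974778e+01  2.62740794e-02 -7.72997080e+00] 0.0570579746167666 [-0.19628028 -0.25688115 -2.03122801]
go [ 0.45   -0.0156  0.25   -9.4   ] shift cm [  1.11 -17.37  10.26] rot [-0.   1.7 -0. ] rows>= 5
```

>>> arm_command:
  rows: [0, -6, 0, 0, 0, 0, -1, 0.5, -12, 3, 0, 0, 0, -1, 1.1, -17.4, 10.3, 0, 1.7, 0, -1, 1.1, -17.4, 10.3, 0, 1.7, 0, -1, 1.1, -17.4, 10.3, 0, 1.7, 0, -1, 1.1, -17.4, 10.3, 0, 1.7, 0, -1, 1.1, -17.4, 10.3, 0, 1.7, 0, -1]

```text
time: 5.13
ee_pos: [0.4509, -0.014, 0.2522]
tcp_rot: [-90.0, -0.2, -9.3]
wrist_force: [0.7, 0.1, -2.7]
opening: 0.0568
```

Run:
```python
from h import *
o=sensors.get_obs(); print(o["ee_pos"],o["tcp_rot"],o["opening"],o["wrist_force"])
w=imaging.camera("wrist"); save("w3",w); np.savez("/tmp/w3",**w)
comps(w,.006,.018,800)
```

```text
[ 0.45090721 -0.01398105  0.2521942 ] [-89.97710453  -0.16939226  -9.2697134 ] 0.05682683127101408 [ 0.65133166  0.10684729 -2.66917607]
[  419    18   151   220 23540] [625.    1.9] [220.  120.8] 80.7 z 12.8
[   0  177   39  135 3720] [ 87.9 -43.4] [178.1  42. ] 63.4 z 10.8
```

View pics/w3.png

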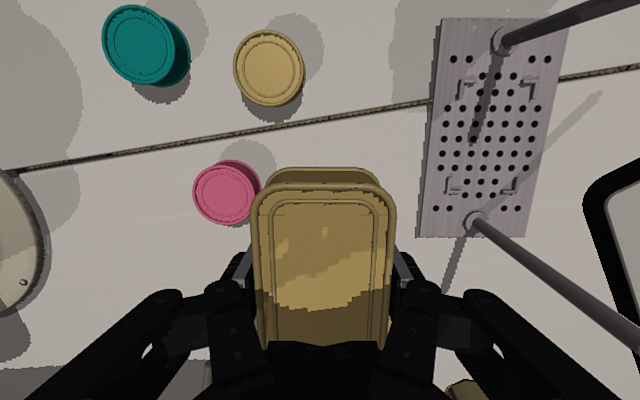

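Run:
```python
from h import *
go(.6245,.002,.20,-9.35)
go(.6245,.002,.0895,-9.35)
```

```text
go [ 6.245e-01  2.000e-03  2.000e-01 -9.350e+00] shift cm [16.92  5.05  4.49] rot [0. 0. 0.] rows>= 5
go [ 6.245e-01  2.000e-03  8.950e-02 -9.350e+00] shift cm [16.92 16.1   4.49] rot [0. 0. 0.] rows>= 6
```

>>> arm_command:
  rows: [16.9, 5, 4.5, 0, 0, 0, -1, 16.9, 5, 4.5, 0, 0, 0, -1, 16.9, 5, 4.5, 0, 0, 0, -1, 16.9, 5, 4.5, 0, 0, 0, -1, 16.9, 5, 4.5, 0, 0, 0, -1, 16.9, 5, 4.5, 0, 0, 0, -1, 16.9, 8, 4.5, 0, 0, 0, -1, 16.9, 11, 4.5, 0, 0, 0, -1, 16.9, 13, 4.5, 0, 0, 0, -1, 16.9, 13, 4.5, 0, 0, 0, -1]

```text
time: 6.02
ee_pos: [0.6206, 0.0002, 0.1141]
tcp_rot: [-90.1, 0.6, -9.5]
wrist_force: [0.6, 0.6, -2.9]
opening: 0.057
```

Run:
```python
from h import *
o=sensors.get_obs(); print(o["ee_pos"],o["tcp_rot"],o["opening"],o["wrist_force"])
go(.6245,.002,.0890,-9.35)
```

```text
[6.20571422e-01 2.07507106e-04 1.14073457e-01] [-90.10800215   0.56702203  -9.50229083] 0.057047220630217874 [ 0.60317768  0.55654528 -2.90180636]
go [ 6.245e-01  2.000e-03  8.900e-02 -9.350e+00] shift cm [0.38 2.5  0.25] rot [ 0.1 -0.2 -0.6] rows>= 1
```

>>> arm_command:
  rows: [0, 0, 0, 0, 0, 0, -1, 0, 0, 0, 0, 0, 0, -1, 0, 0, 0, 0, 0, 0, -1]

```text
time: 6.27
ee_pos: [0.6247, 0.0011, 0.1226]
tcp_rot: [-90.0, -0.2, -9.5]
wrist_force: [0.1, -1.0, -1.9]
opening: 0.0569
```

Run:
```python
from h import *
o=sensors.get_obs(); print(o["ee_pos"],o["tcp_rot"],o["opening"],o["wrist_force"])
go(.6245,.002,.0890,-9.35)
```

```text
[0.62467281 0.00111369 0.12262573] [-89.97699746  -0.15005113  -9.45141534] 0.056881039291293206 [ 0.06945599 -1.00676596 -1.87291031]
go [ 6.245e-01  2.000e-03  8.900e-02 -9.350e+00] shift cm [-0.04  3.36  0.08] rot [-0.  -0.1  0.2] rows>= 1
```

>>> arm_command:
  rows: [0, 1, 0.08, 0, 0, 0, -1, 0, 2, 0.08, 0, 0, 0, -1, 0, 2.7, 0.08, 0, 0, 0, -1, 0, 3.1, 0.08, 0, 0, 0, -1, 0, 3.35, 0.08, 0, 0, 0, -1, 0, 3.35, 0.08, 0, 0, 0, -1, 0, 3.35, 0.08, 0, 0, 0, -1, 0, 3.35, 0.08, 0, 0, 0, -1]

```text
time: 6.93
ee_pos: [0.6244, 0.0023, 0.0875]
tcp_rot: [-90.0, -0.0, -9.4]
wrist_force: [0.1, -0.3, -2.7]
opening: 0.0573
```

Run:
```python
from h import *
o=sensors.get_obs(); print(o["ee_pos"],o["tcp_rot"],o["opening"],o["wrist_force"])
go(.6245,.002,.0890,-9.35)
```

```text
[0.62444839 0.00230707 0.08746932] [-8.99974027e+01 -2.98597467e-02 -9.42857130e+00] 0.05729316874517293 [ 0.06408108 -0.28769327 -2.67029732]
go [ 6.245e-01  2.000e-03  8.900e-02 -9.350e+00] shift cm [ 0.01 -0.15 -0.03] rot [-0.  -0.1  0. ] rows>= 1
```

>>> arm_command:
  rows: [0, 0.1, 0, 0, 0, 0, -1, 0, 0.2, 0, 0, 0, 0, -1, 0, 0.2, 0, 0, 0, 0, -1, 0, 0.2, 0, 0, 0, 0, -1]

```text
time: 7.27
ee_pos: [0.6244, 0.0023, 0.0853]
tcp_rot: [-90.0, -0.0, -9.4]
wrist_force: [0.6, 0.4, -0.5]
opening: 0.0571
```

>>> arm_command:
  rows: [0, 0, 0, 0, 0, 0, 0.2, 0, 0, 0, 0, 0, 0, 0.6, 0, 0, 0, 0, 0, 0, 1, 0, -2, 0, 0, 0, 0, 1, 0, -5, 0, 0, 0, 0, 1, 0, -9, 0, 0, 0, 0, 1, 0, -13, 0, 0, 0, 0, 1, 0, -17, 0, 0, 0, 0, 1, -8, -17, -5, 0, 0, 0, 1, -8, -17, -5, 0, 0, 0, 1, -8, -17, -5, 0, 0, 0, 1, -8, -17, -5, 0, 0, 0, 1]

```text
time: 8.27
ee_pos: [0.5351, -0.0349, 0.2562]
tcp_rot: [-90.0, -0.1, -9.5]
wrist_force: [-0.4, 0.1, 0.0]
opening: 0.0853
```

Run:
```python
from h import *
o=sensors.get_obs(); print(o["ee_pos"],o["tcp_rot"],o["opening"],o["wrist_force"])
w=imaging.camera("wrist"); save("w4",w); comps(w,.036,.056); comps(w,.006,.018,2000)
t=imaging.camera("top"); save("t4",t,(280,110,490,280),3.5); comps(t,.025,.045,200)
go(.502,-.225,.25,2.8)
```

```text
[ 0.53511574 -0.03485516  0.25616102] [-9.00068979e+01 -5.04351412e-02 -9.50731683e+00] 0.08533253005820121 [-0.37180604  0.09659524  0.03579604]
[ 378   79   69  106 6419] [623.1   2. ] [95.4 58.2] 80.1 z 44.0
[  344    10   134   220 17183] [625.4   2.3] [219.1 120.6] 80.6 z 12.8
[321  33  45  20 224] [1072.9  -47.9] [ 33.9 167.3] 22.7 z 35.0
[386 192  27  18 347] [ 500.5 -220.5] [57.7 89.9] 2.3 z 30.2
[296 219  18  18 211] [414.6 103.3] [57.9 55.9] 39.0 z 31.2
[417 220  28  18 301] [ 402.8 -324.4] [92. 58.] 87.8 z 30.5
[145 246  47  32 421] [316.4 563.6] [183.3  35.3] 56.2 z 38.1
[285 251  19  18 265] [309.8 139.2] [60.9 56.9] 88.6 z 31.8
go [ 0.502 -0.225  0.25   2.8  ] shift cm [ -0.34   0.56 -19.42] rot [ -0.  -12.3   0.1] rows>= 5
```

View pics/w4.png

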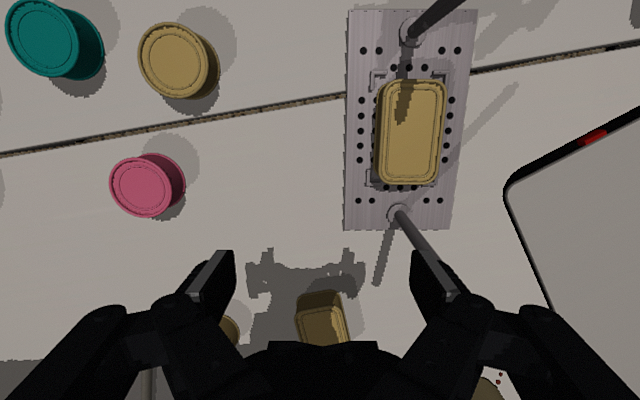

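Run:
```python
from h import *
go(.503,-.2258,.077,2.7)
```

```text
go [ 0.503  -0.2258  0.077   2.7   ] shift cm [ -0.25  17.86 -19.48] rot [ -0.  -12.2   0.1] rows>= 7
```

>>> arm_command:
  rows: [-3, 0, -2, 0, 0, 0, 1, -3, 1, -6, 0, 0, 0, 1, -1.5, 2, -10, 0, -6, 0, 1, -0.25, 4, -14, 0, -12.2, 0, 1, -0.25, 7, -18, 0, -12.2, 0, 1, -0.25, 10, -19.5, 0, -12.2, 0, 1, -0.25, 12, -19.5, 0, -12.2, 0, 1, -0.25, 13, -19.5, 0, -12.2, 0, 1, -0.25, 13, -19.5, 0, -12.2, 0, 1, -0.25, 13, -19.5, 0, -12.2, 0, 1, -0.25, 13, -19.5, 0, -12.2, 0, 1]

```text
time: 9.28
ee_pos: [0.504, -0.2253, 0.127]
tcp_rot: [-90.1, -0.1, 2.9]
wrist_force: [-0.1, -0.2, 0.1]
opening: 0.0855
```

Run:
```python
from h import *
w=imaging.camera("wrist"); save("w5",w); comps(w,.026,.042)
go(.503,-.2258,.077,2.7)
```

```text
[  22  161  117  103 9209] [ 360.  -217.9] [63.7 63.5] 61.6 z 30.9
[  273   160   102   147 13736] [ 503.4 -226.1] [58.1 95.8] 2.6 z 30.9
[ 129  367   45   33 1071] [ 383.5 -348. ] [29.7 30.7] 12.0 z 30.7
go [ 0.503  -0.2258  0.077   2.7   ] shift cm [-0.12  5.02 -0.03] rot [0.1 0.2 0.2] rows>= 2
```

>>> arm_command:
  rows: [-0.1, 2, 0, 0, 0, 0, 1, -0.1, 4, 0, 0, 0, 0, 1, -0.1, 5, 0, 0, 0, 0, 1, -0.1, 5, 0, 0, 0, 0, 1, -0.1, 5, 0, 0, 0, 0, -1, -0.1, 5, 0, 0, 0, 0, -1, -0.1, 5, 0, 0, 0, 0, -1, -0.1, 5, 0, 0, 0, 0, -1, -0.1, 5, 0, 0, 0, 0, -1]

```text
time: 10.08
ee_pos: [0.5028, -0.2262, 0.0771]
tcp_rot: [-90.1, -0.2, 2.8]
wrist_force: [0.8, 0.9, 6.4]
opening: 0.057
```

Run:
```python
from h import *
go(.50,-.0,.25,-9.4)
go(.6245,.0022,.25,-9.4)
```

```text
go [ 0.5  -0.    0.25 -9.4 ] shift cm [  0.88 -17.31  22.59] rot [ 0.1 12.2  0.2] rows>= 7
go [ 6.245e-01  2.200e-03  2.500e-01 -9.400e+00] shift cm [ 13.32 -17.27  22.2 ] rot [ 0.1 12.2  0.2] rows>= 8
```

>>> arm_command:
  rows: [0, -4, 0, 0, 0, 0, -1, 0, -8, 0, 0, 0, 0, -1, 0, -11, 4, 0, 4, 0, -1, 0.3, -13, 8, 0, 8, 0, -1, 0.5, -14, 12, 0, 12.2, 0, -1, 0.8, -15, 16, 0, 12.2, 0, -1, 0.9, -15, 20, 0, 12.2, 0, -1, 2, -15, 22.5, 0, 12.2, 0, -1, 6, -15, 22.4, 0, 12.2, 0, -1, 10, -15, 22.3, 0, 12.2, 0, -1, 13.3, -15, 22.2, 0, 12.2, 0, -1, 13.3, -15, 22.2, 0, 12.2, 0, -1]

```text
time: 11.08
ee_pos: [0.6281, 0.0029, 0.222]
tcp_rot: [-90.0, 0.1, -9.4]
wrist_force: [-0.3, -0.3, -3.3]
opening: 0.0568
```

>>> arm_command:
  rows: [0, 3, 0, 0, 0, 0, -1, 0, 5, 0, 0, 0, 0, -1, 0, 6, 0, 0, 0, 0, -1, 0, 6.5, 0, 0, 0, 0, -1, 0, 6.5, 0, 0, 0, 0, -1, 0, 6.5, 0, 0, 0, 0, -1, 0, 6.5, 0, 0, 0, 0, -1]

```text
time: 11.67
ee_pos: [0.6243, 0.0022, 0.162]
tcp_rot: [-90.0, -0.1, -9.4]
wrist_force: [0.5, 0.6, -2.2]
opening: 0.057
```

Run:
```python
from h import *
o=sensors.get_obs(); print(o["ee_pos"],o["tcp_rot"],o["opening"],o["wrist_force"])
go(.6245,.0022,.1230,-9.4)
```

```text
[0.62429533 0.00222935 0.16197475] [-89.97565537  -0.13993195  -9.43167616] 0.05698052329555387 [ 0.48668258  0.56607876 -2.15081523]
go [ 6.245e-01  2.200e-03  1.230e-01 -9.400e+00] shift cm [ 0.01  3.9  -0.  ] rot [-0.  -0.   0.1] rows>= 1
```

>>> arm_command:
  rows: [0, 1.5, 0, 0, 0, 0, -1, 0, 2.7, 0, 0, 0, 0, -1, 0, 3.4, 0, 0, 0, 0, -1, 0, 3.8, 0, 0, 0, 0, -1, 0, 3.9, 0, 0, 0, 0, -1, 0, 3.9, 0, 0, 0, 0, -1, 0, 3.9, 0, 0, 0, 0, -1]

```text
time: 12.25
ee_pos: [0.6233, 0.0023, 0.124]
tcp_rot: [-90.0, -0.0, -9.4]
wrist_force: [-9.9, 0.2, 17.5]
opening: 0.0571
```

>>> arm_command:
  rows: [0, 0.07, 0, 0, 0, 0, -1, 0, 0.15, 0, 0, 0, 0, -1, 0, 0.15, 0, 0, 0, 0, -1]

```text
time: 12.5
ee_pos: [0.6233, 0.0023, 0.124]
tcp_rot: [-90.0, -0.1, -9.4]
wrist_force: [-14.9, -0.6, 28.4]
opening: 0.057
```

>>> arm_command:
  rows: [0, -0.2, 0, 0, 0, 0, -1, 0, -0.25, 0, 0, 0, 0, -1, 0, -0.25, 0, 0, 0, 0, -1]

```text
time: 12.75
ee_pos: [0.6239, 0.0023, 0.1241]
tcp_rot: [-90.0, -0.1, -9.4]
wrist_force: [-4.6, -0.9, 11.7]
opening: 0.057
```

>>> arm_command:
  rows: [0, -0.1, 0, 0, 0, 0, -1, 0, -0.12, 0, 0, 0, 0, -1, 0, -0.12, 0, 0, 0, 0, -1]

```text
time: 13.0
ee_pos: [0.624, 0.0022, 0.124]
tcp_rot: [-90.0, -0.0, -9.4]
wrist_force: [-2.9, 0.3, 7.1]
opening: 0.0569
```

Run:
```python
from h import *
w=imaging.camera("wrist"); save("w6",w)
s=imaging.camera("scene"); save("s6",s,(300,120,420,240),6)
```

View pics/s6.png

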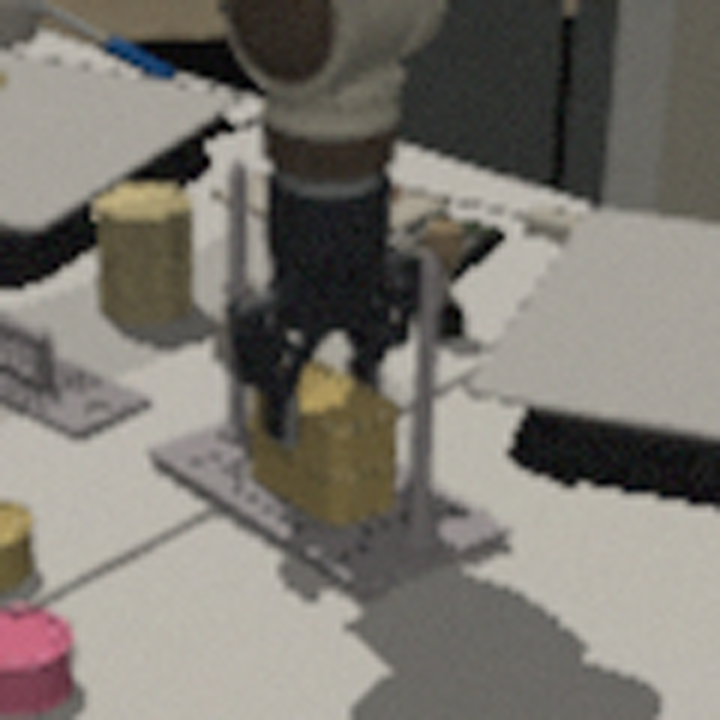

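View pics/w6.png

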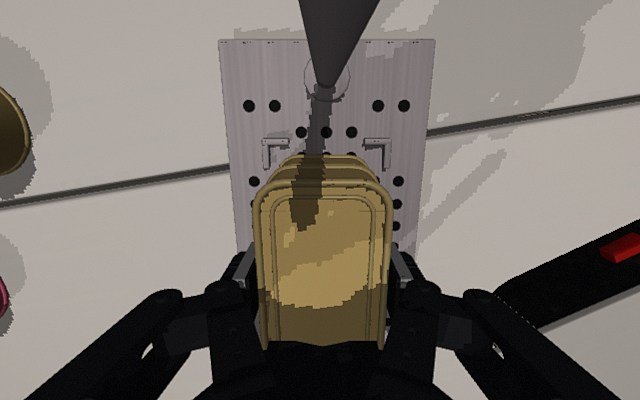

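>>> arm_command:
  rows: [0, 0, 0, 0, 0, 0, 0.2, 0, -0.1, 0, 0, 0, 0, 0.6, 0, -0.3, 0, 0, 0, 0, 1, 0, -2, 0, 0, 0, 0, 1, 0, -5, 0, 0, 0, 0, 1, 0, -9, 0, 0, 0, 0, 1, -3, -11, 0, 0, 0, 0, 1, -8, -11, 0, 0, 0, 0, 1, -12, -11, -3, 0, 0, 0, 1, -12, -11, -3, 0, 0, 0, 1, -12, -11, -3, 0, 0, 0, 1]

```text
time: 14.02
ee_pos: [0.4981, -0.0084, 0.2342]
tcp_rot: [-90.0, -0.0, -9.5]
wrist_force: [0.1, -0.4, 0.0]
opening: 0.0854
```

Run:
```python
from h import *
o=sensors.get_obs(); print(o["ee_pos"],o["tcp_rot"],o["opening"],o["wrist_force"])
w=imaging.camera("wrist"); save("w7",w); comps(w,.070,.090); comps(w,.036,.056); comps(w,.006,.018,2000)
go(.404,-.324,.13,-9.6)
```

```text
[ 0.49809965 -0.00835595  0.23423269] [-9.00087525e+01 -4.97642255e-02 -9.45872954e+00] 0.08541073498243301 [ 0.10288048 -0.36733949  0.01732471]
[ 438  102   92  124 9428] [622.5   2. ] [95.  58.9] 80.5 z 78.0
[ 566  183   74  214 9189] [ 731.4 -147.9] [ 58.9 226.6] 7.0 z 78.2
[425 103  28 105 806] [597.1   9.3] [90.  10.8] 75.3 z 49.6
[  382    28   150   227 15304] [625.1   2.5] [219.5 121.1] 80.5 z 12.8
go [ 0.404 -0.324  0.13  -9.6  ] shift cm [ -4.26  10.4  -32.74] rot [-0.   0.1  0.1] rows>= 9
```

View pics/w7.png

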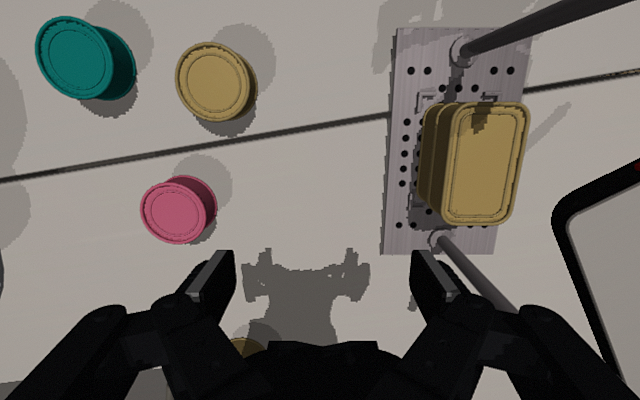

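>>> arm_command:
  rows: [-4.3, 0, -32.7, 0, 0, 0, 1, -4.3, 0, -32.7, 0, 0, 0, 1, -4.3, 0, -32.7, 0, 0, 0, 1, -4.3, 0, -32.7, 0, 0, 0, 1, -4.3, 2, -32.7, 0, 0, 0, 1, -4.3, 4, -32.7, 0, 0, 0, 1, -4.3, 6, -32.7, 0, 0, 0, 1, -4.3, 8, -32.7, 0, 0, 0, 1, -4.3, 10.4, -32.7, 0, 0, 0, 1, -4.3, 10.4, -32.7, 0, 0, 0, 1, -4.3, 10.4, -32.7, 0, 0, 0, 1, -4.3, 10.4, -32.7, 0, 0, 0, 1]

```text
time: 15.07
ee_pos: [0.4055, -0.3232, 0.1303]
tcp_rot: [-90.0, -0.0, -9.4]
wrist_force: [-0.8, 0.1, 0.9]
opening: 0.0855
```

Run:
```python
from h import *
w=imaging.camera("wrist"); save("w8",w); comps(w,.026,.042)
go(.404,-.324,.078,-9.6)
```

```text
[  142     0   125   127 12747] [ 359.  -219.2] [60.5 64.7] 79.9 z 30.9
[  274   160    99   145 13271] [ 403.9 -324.7] [95.9 58.1] 79.8 z 30.9
[ 579  187   61  104 2355] [ 575.5 -353.3] [65.6 20.7] 70.1 z 34.0
[ 613  311   27   67 1169] [ 598.8 -438.3] [48.1 11.6] 86.3 z 33.0
[472 367  19  33 325] [ 500.2 -458.8] [33.1  8.5] 69.4 z 32.1
go [ 0.404 -0.324  0.078 -9.6  ] shift cm [-0.18  5.31 -0.11] rot [0.  0.2 0.1] rows>= 2
```

>>> arm_command:
  rows: [-0.2, 2, -0.17, 0, 0.7, 0, 1, -0.2, 4, -0.17, 0, 0.7, 0, 1, -0.2, 5.2, -0.17, 0, 0.7, 0, 1, -0.2, 5.2, -0.17, 0, 0.7, 0, 1, -0.2, 5.2, -0.17, 0, 0.7, 0, -1, -0.2, 5.2, -0.17, 0, 0.7, 0, -1, -0.2, 5.2, -0.17, 0, 0.7, 0, -1, -0.2, 5.2, -0.17, 0, 0.7, 0, -1, -0.2, 5.2, -0.17, 0, 0.7, 0, -1]

```text
time: 15.87
ee_pos: [0.4033, -0.3251, 0.0794]
tcp_rot: [-90.1, -0.2, -10.1]
wrist_force: [1.1, 2.0, 8.0]
opening: 0.0571
```

Run:
```python
from h import *
go(.49,.0,.26,-9.4)
go(.6250,.0022,.24,-9.4)
```

```text
go [ 0.49  0.    0.26 -9.4 ] shift cm [  2.88 -18.09  33.5 ] rot [ 0.1 -0.7  0.2] rows>= 10
go [ 6.25e-01  2.20e-03  2.40e-01 -9.40e+00] shift cm [ 16.13 -16.06  36.09] rot [ 0.1 -0.7  0.2] rows>= 11
```

>>> arm_command:
  rows: [0, -4, 0, 0, 0, 0, -1, 0, -8, 1, 0, 0, 0, -1, 0, -12, 3, 0, 0, 0, -1, 0, -15, 6, 0, -0.7, 0, -1, 0.5, -16, 10, 0, -0.7, 0, -1, 1, -17, 14, 0, -0.7, 0, -1, 1.5, -17, 18, 0, -0.7, 0, -1, 2, -17, 22, 0, -0.7, 0, -1, 2.5, -17, 26, 0, -0.7, 0, -1, 3, -17, 30, 0, -0.7, 0, -1, 3, -17, 33.5, 0, -0.7, 0, -1, 3, -17, 33.5, 0, -0.7, 0, -1]

```text
time: 16.87
ee_pos: [0.4914, 0.0049, 0.2477]
tcp_rot: [-89.9, -0.0, -9.1]
wrist_force: [-0.7, -1.0, -2.1]
opening: 0.0567
```

Run:
```python
from h import *
o=sensors.get_obs(); print(o["opening"],o["wrist_force"])
go(.6252,.0022,.195,-9.4)
```

```text
0.05667424794384117 [-0.65491678 -1.02467989 -2.05493474]
go [ 6.252e-01  2.200e-03  1.950e-01 -9.400e+00] shift cm [13.25  5.29  1.85] rot [-0.1  0.3  0. ] rows>= 4
```

>>> arm_command:
  rows: [4, 0, 1, 0, 0.3, 0, -1, 8, 0, 1.8, 0, 0.3, 0, -1, 11.5, 1, 1.85, 0, 0.3, 0, -1, 13.2, 3, 1.85, 0, 0.3, 0, -1, 13.2, 4.5, 1.85, 0, 0.3, 0, -1, 13.2, 5.2, 1.85, 0, 0.3, 0, -1, 13.2, 5.2, 1.85, 0, 0.3, 0, -1, 13.2, 5.2, 1.85, 0, 0.3, 0, -1, 13.2, 5.2, 1.85, 0, 0.3, 0, -1]

```text
time: 17.62
ee_pos: [0.6239, -0.0035, 0.1971]
tcp_rot: [-90.0, -0.1, -9.7]
wrist_force: [0.2, 0.3, -2.2]
opening: 0.0571
```

Run:
```python
from h import *
o=sensors.get_obs(); print(o["opening"],o["wrist_force"])
w=imaging.camera("wrist"); save("w9",w)
go(.6255,.0022,.160,-9.4)
```

```text
0.057079634569384044 [ 0.19676334  0.280132   -2.2414776 ]
go [ 6.255e-01  2.200e-03  1.600e-01 -9.400e+00] shift cm [0.04 3.73 0.58] rot [-0.  -0.3  0.1] rows>= 1
```

View pics/w9.png

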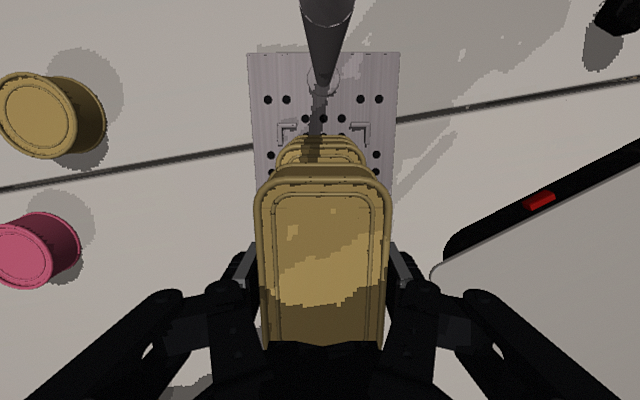

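>>> arm_command:
  rows: [0.05, 1.5, 0.58, 0, -0.3, 0, -1, 0.05, 2.6, 0.58, 0, -0.3, 0, -1, 0.05, 3.3, 0.58, 0, -0.3, 0, -1, 0.05, 3.6, 0.58, 0, -0.3, 0, -1, 0.05, 3.65, 0.58, 0, -0.3, 0, -1, 0.05, 3.65, 0.58, 0, -0.3, 0, -1, 0.05, 3.65, 0.58, 0, -0.3, 0, -1]

```text
time: 18.25
ee_pos: [0.6252, 0.0022, 0.1604]
tcp_rot: [-90.0, -0.1, -9.4]
wrist_force: [-4.5, 1.7, 7.2]
opening: 0.0566
```

>>> arm_command:
  rows: [0, 0.07, 0, 0, 0, 0, -1, 0, 0.1, 0, 0, 0, 0, -1, 0, 0.1, 0, 0, 0, 0, -1]

```text
time: 18.5
ee_pos: [0.6251, 0.0022, 0.1604]
tcp_rot: [-90.0, -0.1, -9.4]
wrist_force: [-6.8, 1.2, 14.0]
opening: 0.057
```

>>> arm_command:
  rows: [0, -0.15, 0, 0, 0, 0, -1, 0, -0.15, 0, 0, 0, 0, 0.2, 0, -0.2, 0, 0, 0, 0, 0.6, 0, -0.3, 0, 0, 0, 0, 1, 0, -2, 0, 0, 0, 0, 1, 0, -5, 0, 0, 0, 0, 1, 0, -8, 0, 0, 0, 0, 1, -3, -10, 0, 0, 0, 0, 1, -8, -10, 0, 0, 0, 0, 1, -12, -10, 0, 0, 0, 0, 1, -12, -10, 0, 0, 0, 0, 1, -12, -10, 0, 0, 0, 0, 1]

```text
time: 19.5
ee_pos: [0.5052, 0.0221, 0.2586]
tcp_rot: [-90.0, -0.1, -9.4]
wrist_force: [0.5, -0.9, -0.3]
opening: 0.0856
```

Run:
```python
from h import *
w=imaging.camera("wrist"); save("w10",w); comps(w,.105,.125); comps(w,.006,.018,2000)
go(.475,-.447,.13,-8.8)
```

```text
[ 437  147   93  119 9045] [624.4   2.4] [95.2 59. ] 80.4 z 112.0
[  375    70   133   199 10986] [625.4   2.7] [219.3 120.7] 80.6 z 12.8
go [ 0.475 -0.447  0.13  -8.8  ] shift cm [  4.5   12.84 -46.79] rot [-0.  -0.6  0.1] rows>= 12
```

View pics/w10.png

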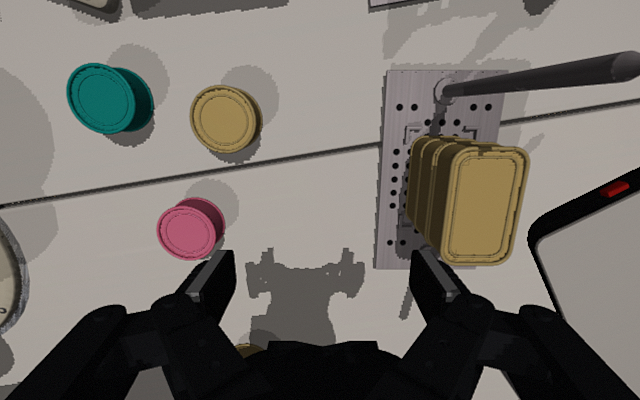

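Run:
```python
from h import *
t=imaging.camera("top"); P=cloud(t).reshape(-1,3)
a=P[(P[:,2]>.05)&(P[:,0]>.3)&(P[:,0]<.75)&(P[:,1]<-.28)&(P[:,1]>-.65)]
print(len(a),a.min(0),a.max(0))
for y in np.arange(-.6,-.28,.04):
    b=a[(a[:,1]>=y)&(a[:,1]<y+.04)]
    if len(b): print(round(y,2),b[:,0].min(),b[:,2].max())
```

```text
4092 [ 0.30141234 -0.64999796  0.05003612] [ 0.74999604 -0.32352463  0.21915307]
-0.6 0.6681278651803071 0.11013909997824034
-0.56 0.641006728691046 0.11671843353376188
-0.52 0.6408546748964583 0.11275690516252412
-0.48 0.5921162279188479 0.11720405275901191
-0.44 0.590983514412611 0.11719837306184955
-0.4 0.5612861509907279 0.11435019422305936
-0.36 0.5612627683463641 0.11463014388859638
```

>>> arm_command:
  rows: [0, 0, -46.8, 0, 0, 0, 1, 0, 0, -46.8, 0, 0, 0, 1, 0, 0, -46.8, 0, 0, 0, 1, 0, 0, -46.8, 0, 0, 0, 1, 0, 0, -46.8, 0, 0, 0, 1, 0, 0, -46.8, 0, 0, 0, 1, 0, 0, -46.8, 0, 0, 0, 1, 0, 0, -46.8, 0, 0, 0, 1, 0, 0, -46.8, 0, 0, 0, 1, 0, 0, -46.8, 0, 0, 0, 1, 2, 0, -46.8, 0, 0, 0, 1, 4.5, 2, -46.8, 0, -0.6, 0, 1]

```text
time: 20.6
ee_pos: [0.4733, -0.454, 0.2405]
tcp_rot: [-90.3, -0.2, -9.2]
wrist_force: [1.2, -1.6, 0.3]
opening: 0.0853
```

>>> arm_command:
  rows: [0, 4, 0, 0, 0, 0, 1, 0, 7, 0, 0, 0, 0, 1, 0, 9, 0, 0, 0, 0, 1, 0, 10, 0, 0, 0, 0, 1, 0, 10, 0, 0, 0, 0, 1, 0, 10, 0, 0, 0, 0, 1]

```text
time: 21.1
ee_pos: [0.4752, -0.4478, 0.138]
tcp_rot: [-90.0, -0.0, -8.8]
wrist_force: [-0.1, -0.3, 0.7]
opening: 0.0853
```

Run:
```python
from h import *
w=imaging.camera("wrist"); save("w11",w); comps(w,.026,.042)
go(.475,-.447,.078,-8.8)
```

```text
[ 459    0   66  123 1621] [ 575.7 -368.8] [20.  67.3] 14.4 z 34.4
[ 510  125   71  104 1747] [ 605.9 -433.4] [64.1 23.2] 74.1 z 34.3
[  278   154    96   142 12447] [ 475.3 -447.6] [96.5 58. ] 80.1 z 30.9
[ 87 265  16  46 591] [ 308.9 -468.9] [38.  10.8] 68.3 z 27.4
[ 580  265   35   68 1290] [ 649.3 -527.8] [50.5  9. ] 89.1 z 34.4
go [ 0.475 -0.447  0.078 -8.8  ] shift cm [-0.07  6.12  0.09] rot [ 0.1 -0.   0.1] rows>= 2
```

View pics/w11.png

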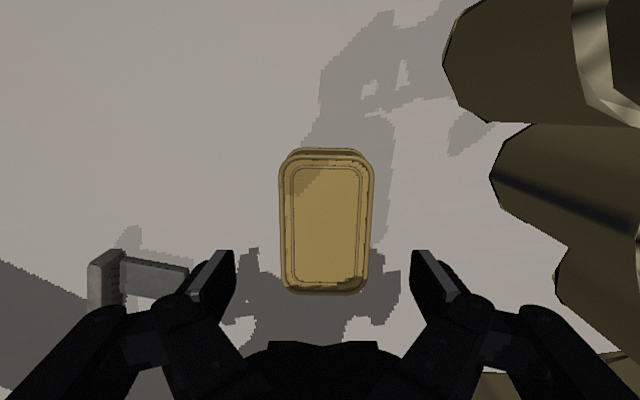

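>>> arm_command:
  rows: [0, 3, 0, 0, 1, 0, 1, 0, 5, 0, 0, 1, 0, 1, 0, 6, 0, 0, 1, 0, 1, 0, 6, 0, 0, 1, 0, 1, 0, 6, 0, 0, 1, 0, -1, 0, 6, 0, 0, 1, 0, -1, 0, 6, 0, 0, 1, 0, -1, 0, 6, 0, 0, 1, 0, -1, 0, 6, 0, 0, 1, 0, -1]

```text
time: 21.9
ee_pos: [0.4757, -0.448, 0.0804]
tcp_rot: [-90.1, -0.2, -9.8]
wrist_force: [0.5, 0.6, 6.9]
opening: 0.0567
```

Run:
```python
from h import *
go(.48,.0,.275,-9.4)
```

```text
go [ 0.48   0.     0.275 -9.4  ] shift cm [ -7.16 -19.58  44.17] rot [ 0.1 -0.4  0.2] rows>= 12
```

>>> arm_command:
  rows: [0, -4, 0, 0, 0, 0, -1, 0, -8, 0, 0, 0, 0, -1, 0, -12, 0, 0, 0, 0, -1, -2, -16, 1, 0, 0, 0, -1, -4, -19, 4, 0, 0, 0, -1, -6, -19.5, 8, 0, -0.4, 0, -1, -7.2, -19.5, 12, 0, -0.4, 0, -1, -7.2, -19.5, 16, 0, -0.4, 0, -1, -7.2, -19.5, 20, 0, -0.4, 0, -1, -7.2, -19.5, 24, 0, -0.4, 0, -1, -7.2, -19.5, 28, 0, -0.4, 0, -1, -7.2, -19.5, 32, 0, -0.4, 0, -1]

```text
time: 22.9
ee_pos: [0.4579, -0.1195, 0.2739]
tcp_rot: [-90.0, -0.1, -9.5]
wrist_force: [1.9, -0.3, -1.9]
opening: 0.057
```

>>> arm_command:
  rows: [0, 0, 4, 0, 0, 0, -1, 0, 0, 8, 0, 0, 0, -1, 0, 0, 12.2, 0, 0, 0, -1, 0, 0, 12.2, 0, 0, 0, -1, 0, 0, 12.2, 0, 0, 0, -1]

```text
time: 23.32
ee_pos: [0.4783, 0.0012, 0.2735]
tcp_rot: [-90.0, -0.1, -9.2]
wrist_force: [-0.3, 0.1, -2.2]
opening: 0.0566
```

Run:
```python
from h import *
o=sensors.get_obs(); print(o["opening"],o["wrist_force"])
go(.6250,.0022,.232,-9.4)
```

```text
0.05661431377471511 [-0.27786344  0.10969685 -2.2140351 ]
go [ 6.25e-01  2.20e-03  2.32e-01 -9.40e+00] shift cm [14.47  4.16  2.44] rot [-0.   0.2  0.1] rows>= 4
```

>>> arm_command:
  rows: [4, 0, 1, 0, 0.2, 0, -1, 8, 0, 2, 0, 0.2, 0, -1, 11.5, 1, 2.4, 0, 0.2, 0, -1, 14.5, 3, 2.4, 0, 0.2, 0, -1, 14.5, 4.2, 2.4, 0, 0.2, 0, -1, 14.5, 4.2, 2.4, 0, 0.2, 0, -1, 14.5, 4.2, 2.4, 0, 0.2, 0, -1, 14.5, 4.2, 2.4, 0, 0.2, 0, -1, 14.5, 4.2, 2.4, 0, 0.2, 0, -1]

```text
time: 24.07
ee_pos: [0.6248, -0.0015, 0.2332]
tcp_rot: [-90.0, -0.2, -9.7]
wrist_force: [0.1, -0.0, -1.4]
opening: 0.057
```

Run:
```python
from h import *
o=sensors.get_obs(); print(o["opening"],o["wrist_force"])
go(.6250,.0022,.195,-9.4)
```

```text
0.057005280873788235 [ 0.0566447  -0.02372749 -1.40107394]
go [ 6.25e-01  2.20e-03  1.95e-01 -9.40e+00] shift cm [-0.05  3.82  0.36] rot [-0.  -0.3  0.2] rows>= 1
```

Expected contact is about .0804+.114 = .1945.

>>> arm_command:
  rows: [-0.05, 1.5, 0.36, 0, -0.3, 0, -1, -0.05, 2.6, 0.36, 0, -0.3, 0, -1, -0.05, 3.3, 0.36, 0, -0.3, 0, -1, -0.05, 3.6, 0.36, 0, -0.3, 0, -1, -0.05, 3.7, 0.36, 0, -0.3, 0, -1, -0.05, 3.7, 0.36, 0, -0.3, 0, -1, -0.05, 3.7, 0.36, 0, -0.3, 0, -1]

```text
time: 24.65
ee_pos: [0.6249, 0.0025, 0.1954]
tcp_rot: [-90.0, -0.1, -9.3]
wrist_force: [-3.8, 1.1, 5.6]
opening: 0.0567
```

>>> arm_command:
  rows: [0, 0.07, 0, 0, 0, 0, -1, 0, 0.1, 0, 0, 0, 0, -1, 0, 0.1, 0, 0, 0, 0, -1]

```text
time: 24.9
ee_pos: [0.6249, 0.0025, 0.1954]
tcp_rot: [-90.0, -0.1, -9.3]
wrist_force: [-6.1, 0.8, 12.3]
opening: 0.0567
```

>>> arm_command:
  rows: [0, -0.15, 0, 0, 0, 0, -1, 0, -0.15, 0, 0, 0, 0, 0.2, 0, -0.2, 0, 0, 0, 0, 0.6, 0, -0.3, 0, 0, 0, 0, 1, 0, -2, 0, 0, 0, 0, 1, 0, -5, 0, 0, 0, 0, 1, 0, -8, 0, 0, 0, 0, 1, -3, -9, 0, 0, 0, 0, 1, -8, -9, 0, 0, 0, 0, 1, -12, -9, 0, 0, 0, 0, 1, -12, -9, 0, 0, 0, 0, 1, -12, -9, 0, 0, 0, 0, 1]

```text
time: 25.9
ee_pos: [0.505, 0.0223, 0.2837]
tcp_rot: [-90.0, -0.1, -9.3]
wrist_force: [-0.1, -0.5, 0.2]
opening: 0.0853
```

Run:
```python
from h import *
w=imaging.camera("wrist"); save("w12",w); comps(w,.138,.160); comps(w,.006,.018,2000)
t=imaging.camera("top"); comps(t,.03,.06,40,(.5,.75,.2,.4))
go(.57,.23,.26,-1.4)
```

```text
[496  73  23  21 362] [636.   91.3] [11.9  6.5] 86.8 z 150.0
[ 441  148   97  124 9854] [624.    2.8] [96.  58.9] 80.5 z 145.9
[ 372   74  122  185 9511] [625.1   2.5] [218.2 120.3] 80.6 z 12.8
[   0  205   35  119 2873] [ 88.5 -41.6] [179.3  41.8] 63.9 z 10.8
[249 171  13   4  51] [608.9 266.9] [13.1 41.7] 0.6 z 43.6
go [ 0.57  0.23  0.26 -1.4 ] shift cm [ 2.81  2.34 21.54] rot [-0.  -7.9  0.1] rows>= 6
```

View pics/w12.png

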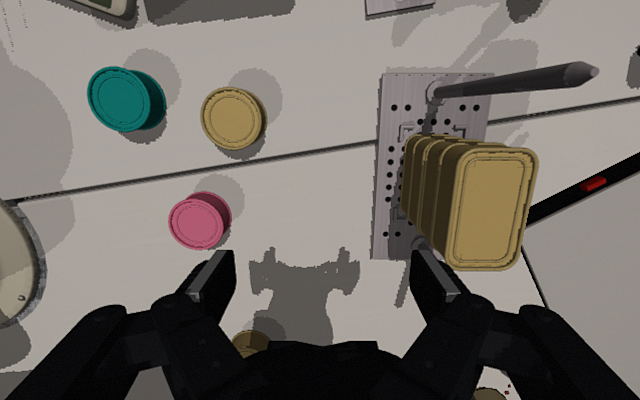

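>>> arm_command:
  rows: [0, 0, 4, 0, -3, 0, 1, 0, 0, 8, 0, -6, 0, 1, 0, 1, 12, 0, -7.9, 0, 1, 1, 2, 16, 0, -7.9, 0, 1, 2.8, 2.3, 20, 0, -7.9, 0, 1, 2.8, 2.3, 21.5, 0, -7.9, 0, 1, 2.8, 2.3, 21.5, 0, -7.9, 0, 1, 2.8, 2.3, 21.5, 0, -7.9, 0, 1, 2.8, 2.3, 21.5, 0, -7.9, 0, 1]

```text
time: 26.75
ee_pos: [0.57, 0.2293, 0.2592]
tcp_rot: [-90.0, 0.0, -1.4]
wrist_force: [0.2, -0.4, 0.3]
opening: 0.0852
```

Run:
```python
from h import *
w=imaging.camera("wrist"); save("w13",w); np.savez("/tmp/w13",**w)
comps(w,.034,.05,200,(.5,.75,.15,.4)); comps(w,.003,.012,500,(.5,.75,.15,.45))
o=sensors.get_obs(); print(o["ee_pos"])
```

```text
[484  74  35  73 593] [734.4 297.2] [64.8 22.7] 85.7 z 41.0
[ 359   84   15   87 1161] [611.3 283.9] [78.8 12.2] 89.7 z 44.3
[472 205  28  32 566] [736.6 186.4] [36.6 23.1] 78.3 z 38.0
[246   0  12  80 672] [505.3 368.5] [70.3 11.2] 89.3 z 4.8
[  328    13    73   208 12193] [611.6 283.7] [210.7  70.3] 89.6 z 6.8
[0.56982138 0.22888461 0.25964121]
```

View pics/w13.png

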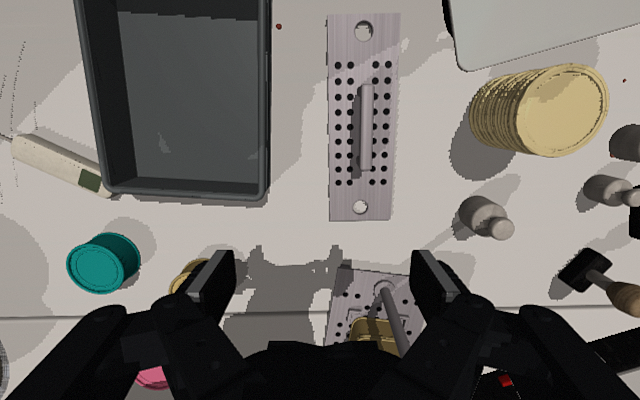

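Run:
```python
from h import *
go(.6115,.2837,.12,-0.4)
```

```text
go [ 0.6115  0.2837  0.12   -0.4   ] shift cm [ 4.03 13.96  5.59] rot [ 0.  -1.1 -0. ] rows>= 4
```

>>> arm_command:
  rows: [2, 1, 3, 0, -1.1, 0, 0.5, 4, 3, 5.6, 0, -1.1, 0, 0.3, 4, 6, 5.6, 0, -1.1, 0, 0.2, 4, 9, 5.6, 0, -1.1, 0, 0.2, 4, 12, 5.6, 0, -1.1, 0, 0.2, 4, 14, 5.6, 0, -1.1, 0, 0.2, 4, 14, 5.6, 0, -1.1, 0, 0.2, 4, 14, 5.6, 0, -1.1, 0, 0.2, 4, 14, 5.6, 0, -1.1, 0, 0.2]
  force: 100

```text
time: 27.55
ee_pos: [0.6115, 0.2842, 0.1222]
tcp_rot: [-89.9, -0.1, -0.4]
wrist_force: [-0.2, 0.9, 0.7]
opening: 0.0511
```

Run:
```python
from h import *
o=sensors.get_obs(); print(o["opening"],o["wrist_force"])
go(.6115,.2837,.092,-0.4)
```

```text
0.05105798581630507 [-0.20258708  0.85390376  0.68599517]
go [ 0.6115  0.2837  0.092  -0.4   ] shift cm [-0.01  3.02 -0.05] rot [-0.1  0.   0.1] rows>= 1
```

>>> arm_command:
  rows: [0, 1.5, -0.05, 0, 0, 0, 0.2, 0, 2.5, -0.05, 0, 0, 0, 0.2, 0, 3, -0.05, 0, 0, 0, 0.2, 0, 3, -0.05, 0, 0, 0, 0.2, 0, 3, -0.05, 0, 0, 0, -1, 0, 3, -0.05, 0, 0, 0, -1, 0, 3, -0.05, 0, 0, 0, -1, 0, 3, -0.05, 0, 0, 0, -1, 0, 3, -0.05, 0, 0, 0, -1, 0, 3, -0.05, 0, 0, 0, -1]
  force: 100

```text
time: 28.38
ee_pos: [0.6111, 0.2843, 0.091]
tcp_rot: [-90.0, -0.1, -0.3]
wrist_force: [-0.4, -0.7, 5.9]
opening: 0.0101
```

>>> arm_command:
  rows: [0, -2, 0, 0, 0, 0, -1, 0, -5, 0, 0, 0, 0, -1, 0, -9, 0, 0, 0, 0, -1, 0, -13, 0, 0, 0, 0, -1, 0, -16, 0, 0, 0, 0, -1, 0, -19, 0, 0, 0, 0, -1, 0, -21, 0, 0, 0, 0, -1, 0, -21, 0, 0, 0, 0, -1, 0, -21, 0, 0, 0, 0, -1]

```text
time: 29.13
ee_pos: [0.611, 0.2843, 0.2995]
tcp_rot: [-90.0, -0.0, -0.3]
wrist_force: [0.0, 0.2, -5.0]
opening: 0.0103
```

Run:
```python
from h import *
o=sensors.get_obs(); print(o["ee_pos"],o["tcp_rot"],o["opening"],o["wrist_force"])
w=imaging.camera("wrist"); save("w14",w); np.savez("/tmp/w14",**w)
zp=o["ee_pos"][2]-.092
comps(w,zp-.004,zp+.014,500); comps(w,zp+.03,zp+.05,100)
```

```text
[0.61100252 0.28430361 0.29950771] [-8.99790834e+01 -3.26219272e-02 -3.23310960e-01] 0.010328622710509803 [ 2.48475156e-03  1.50284601e-01 -4.95496328e+00]
[  248    41   150   246 26469] [610.2 323.2] [131.7  70.6] 89.8 z 215.2
[ 280  188   86  158 5068] [611.2 286.7] [35.7 74.2] 17.3 z 252.7
```

View pics/w14.png

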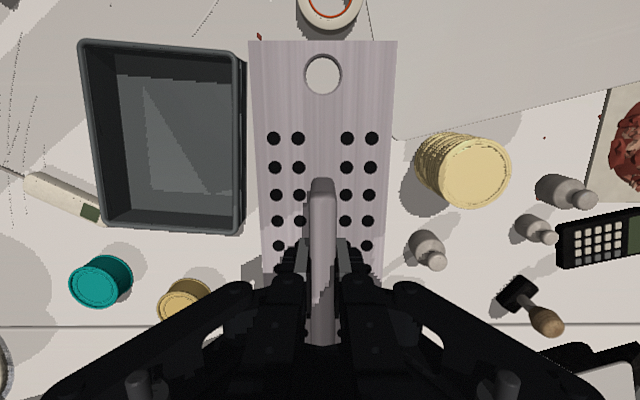

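Run:
```python
from h import *
go(.6251,.0025,.325,-9.35)
```

```text
go [ 6.251e-01  2.500e-03  3.250e-01 -9.350e+00] shift cm [  1.59  -2.7  -28.16] rot [ 0.1  9.  -0.1] rows>= 7
```

>>> arm_command:
  rows: [0, -1.5, 0, 0, 0, 0, -1, 0, -2.7, 0, 0, 0, 0, -1, 0, -2.7, -3, 0, 2, 0, -1, 0.3, -2.7, -7, 0, 4, 0, -1, 0.6, -2.7, -11, 0, 6, 0, -1, 0.9, -2.7, -15, 0, 8, 0, -1, 1.2, -2.7, -19, 0, 9, 0, -1, 1.4, -2.7, -23, 0, 9, 0, -1, 1.6, -2.7, -26, 0, 9, 0, -1, 1.6, -2.7, -28.1, 0, 9, 0, -1, 1.6, -2.7, -28.1, 0, 9, 0, -1, 1.6, -2.7, -28.1, 0, 9, 0, -1]

```text
time: 30.18
ee_pos: [0.6248, 0.0018, 0.3242]
tcp_rot: [-90.0, 0.2, -9.5]
wrist_force: [0.4, 0.2, -4.8]
opening: 0.0103
```

>>> arm_command:
  rows: [0, 0, 0, 0, 0, 0, -1, 0, 0, 0, 0, 0, 0, -1, 0, 0, 0, 0, 0, 0, -1]

```text
time: 30.43
ee_pos: [0.625, 0.0042, 0.3261]
tcp_rot: [-90.0, 0.1, -9.2]
wrist_force: [0.7, -0.1, -4.4]
opening: 0.0103
```

Run:
```python
from h import *
o=sensors.get_obs(); print(o["ee_pos"],o["tcp_rot"],o["opening"],o["wrist_force"])
w=imaging.camera("wrist"); save("w15",w); np.savez("/tmp/w15",**w)
s=imaging.camera("scene"); save("s15",s,(280,60,440,240),4)
t=imaging.camera("top"); save("t15",t,(280,110,400,220),6)
```

```text
[0.62503294 0.00416196 0.32614523] [-9.00012692e+01  5.54968148e-02 -9.24221989e+00] 0.010310192312665297 [ 0.6561169  -0.06200327 -4.40568348]
```

View pics/w15.png

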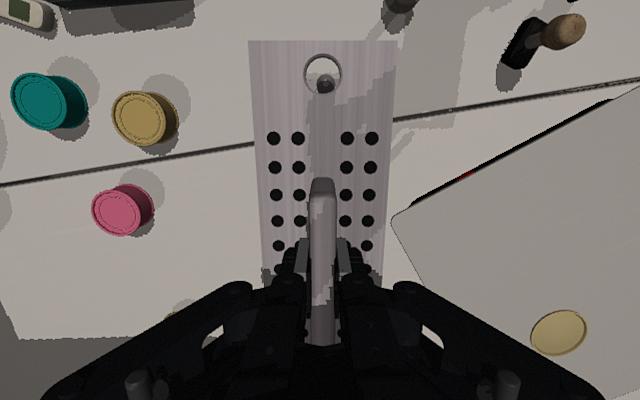

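View pics/s15.png

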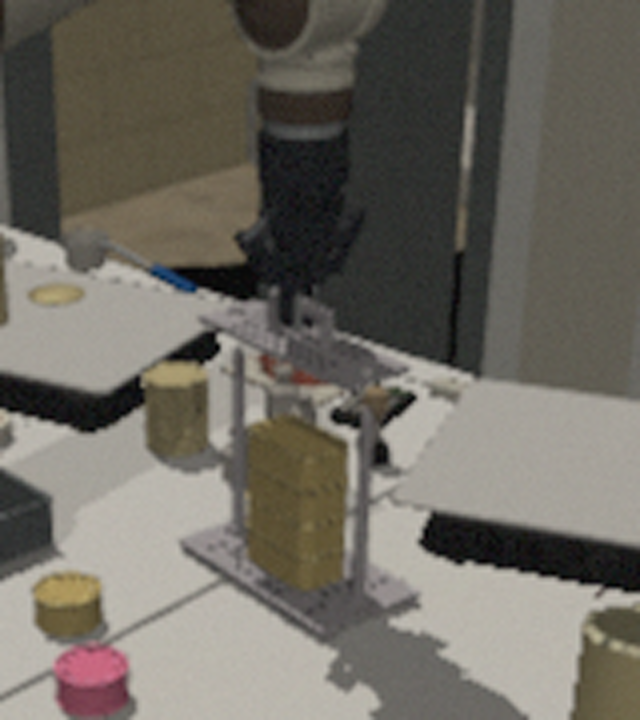

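Run:
```python
from h import *
w=dict(np.load("/tmp/w15.npz")); P=cloud(w); Z=P[...,2]
save("w15c",w,(295,45,350,105),10)
sub=(slice(45,105),slice(295,350))
p=P[sub].reshape(-1,3)
plate=(Z>.222)&(Z<.25); print("plate z",np.nanmedian(Z[45:100,260:300]))
# hole: non-plate pixels inside region -> ellipse fit
m=(~plate)[45:105,295:350].astype(np.uint8)
cs,_=cv2.findContours(m,cv2.RETR_EXTERNAL,cv2.CHAIN_APPROX_NONE); c=max(cs,key=cv2.contourArea); e=cv2.fitEllipse(c); print("ellipse",e)
u,v=e[0][0]+295,e[0][1]+45
def onplane(u,v,z):
    K=w["camera_matrix"];M=w["world_from_camera"]; d=M[:3,:3]@np.array([(u-K[0,2])/K[0,0],-(v-K[1,2])/K[1,1],-1]); t=(z-M[2,3])/d[2]; return M[:3,3]+t*d
zp=np.nanmedian(Z[45:100,260:300])
h=onplane(u,v,zp); print("hole c",h)
r=p[(p[:,2]>.06)&(p[:,2]<.215)]; print("rod pts",len(r))
for lo in(.19,.195,.2): 
    q=r[r[:,2]>lo]; print(lo,len(q),q.mean(0),q.min(0),q.max(0))
rm=((Z>.18)&(Z<.215))[45:105,295:350]; ys,xs=np.where(rm); print("rod px",xs.min()+295,xs.max()+295,ys.min()+45,ys.max()+45)
o=np.array([.6250,.0042]); yaw=np.radians(-9.24); d=np.array([-np.sin(yaw),np.cos(yaw)]); print("hole pred",o+.09*d)
```

```text
plate z 0.24184295369778464
ellipse ((27.522096633911133, 30.654315948486328), (33.187416076660156, 35.137306213378906), 179.76437377929688)
hole c [0.6379838  0.0922633  0.24184295]
rod pts 301
0.19 298 [0.63959841 0.09112758 0.20264531] [0.63396814 0.08593437 0.19010625] [0.64565416 0.09722377 0.20908361]
0.195 295 [0.63964719 0.09115727 0.20276372] [0.63411457 0.08593437 0.19629839] [0.64565416 0.09722377 0.20908361]
0.2 223 [0.63984878 0.0909531  0.20408291] [0.63493981 0.08593437 0.20005893] [0.64491494 0.09617633 0.20908361]
rod px 317 335 74 93
hole pred [0.63945133 0.0930322 ]
```

View pics/w15c.png

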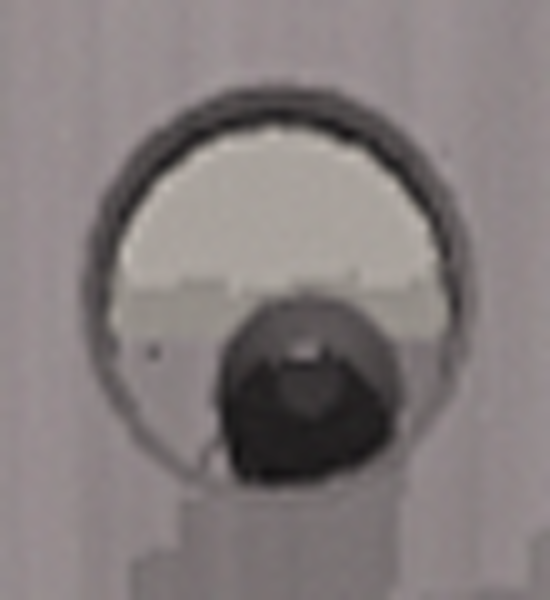

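Run:
```python
from h import *
w=dict(np.load("/tmp/w15.npz")); comps(w,.232,.252,500)
P=cloud(w);Z=P[...,2]
# edge midline: for image rows, left/right plate boundary
for v in range(50,130,15):
    row=np.where(np.abs(Z[v]-.2418)<.006)[0]; a,b=P[v,row.min()],P[v,row.max()]; print(v,np.round((a+b)/2*1000,1), round(np.linalg.norm((b-a)[:2])*1000,1), round(np.degrees(np.arctan2(b[1]-a[1],b[0]-a[0])),2), "z l/r",round(a[2]*1e3,1),round(b[2]*1e3,1))
o=sensors.get_obs(); print(o["ee_pos"],o["tcp_rot"])
go(.6263,.0032,.326,-9.35)
```

```text
[  248    41   150   246 26534] [629.8  42.3] [131.9  70.6] 80.8 z 241.8
50 [639.9 103.3 241.7] 70.0 -9.14 z l/r 242.3 241.1
65 [638.6  96.9 241.7] 70.0 -9.39 z l/r 241.3 242.1
80 [637.5  90.3 242.7] 69.6 -9.38 z l/r 242.1 243.2
95 [636.4  83.7 240.8] 70.4 -9.34 z l/r 240.2 241.5
110 [635.3  76.7 241.4] 70.1 -9.29 z l/r 241.0 241.8
125 [634.3  69.5 242.2] 69.8 -9.33 z l/r 242.6 241.9
[0.62510377 0.00382623 0.3266676 ] [-8.99986540e+01  8.80669340e-03 -9.26323434e+00]
go [ 6.263e-01  3.200e-03  3.260e-01 -9.350e+00] shift cm [ 0.13  0.07 -0.04] rot [-0.   0.1 -0. ] rows>= 1
```

>>> arm_command:
  rows: [0.12, 0.5, -0.07, 0, 0.1, 0, -1, 0.12, 1.2, -0.07, 0, 0.1, 0, -1, 0.12, 1.8, -0.07, 0, 0.1, 0, -1, 0.12, 2.2, -0.07, 0, 0.1, 0, -1, 0.12, 2.2, -0.07, 0, 0.1, 0, -1, 0.12, 2.2, -0.07, 0, 0.1, 0, -1]

```text
time: 31.08
ee_pos: [0.626, 0.0021, 0.3044]
tcp_rot: [-90.0, 0.0, -9.4]
wrist_force: [0.0, 0.1, -3.8]
opening: 0.0097
```

>>> arm_command:
  rows: [0, 0.4, 0, 0, 0, 0, -1, 0, 0.8, 0, 0, 0, 0, -1, 0, 1.2, 0, 0, 0, 0, -1, 0, 1.4, 0, 0, 0, 0, -1, 0, 1.4, 0, 0, 0, 0, -1, 0, 1.4, 0, 0, 0, 0, -1]

```text
time: 31.58
ee_pos: [0.6261, 0.0022, 0.2907]
tcp_rot: [-90.0, 0.0, -9.4]
wrist_force: [0.5, 0.5, -3.8]
opening: 0.0107
```

Run:
```python
from h import *
o=sensors.get_obs(); print(o["ee_pos"],o["tcp_rot"],o["opening"],o["wrist_force"],o["torque"])
w=imaging.camera("wrist"); save("w16",w); save("w16c",w,(240,30,400,130),5)
```

```text
[0.62610959 0.00216031 0.290679  ] [-9.00014462e+01  1.49488235e-02 -9.42379351e+00] 0.010736521231833551 [ 0.49042234  0.50558084 -3.82746578] [-0.06195765 -0.03738611  0.00638429]
```

View pics/w16c.png

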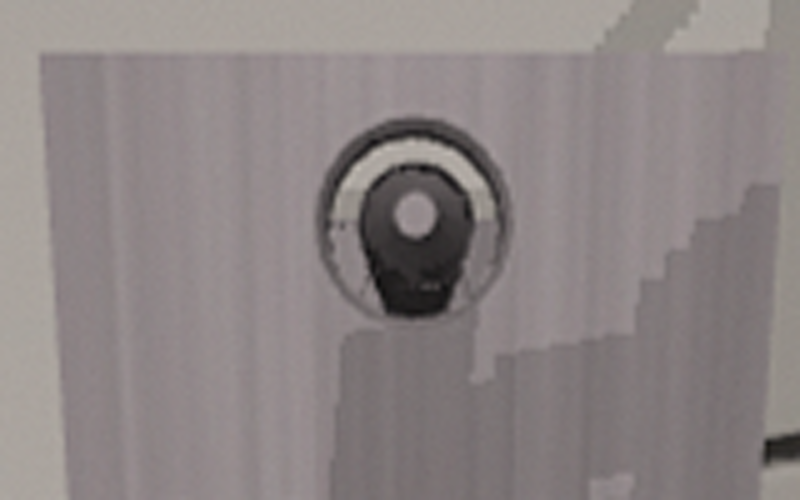

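>>> arm_command:
  rows: [0, 0.8, 0, 0, 0, 0, -1, 0, 1.6, 0, 0, 0, 0, -1, 0, 2.4, 0, 0, 0, 0, -1, 0, 3.2, 0, 0, 0, 0, -1, 0, 3.9, 0, 0, 0, 0, -1, 0, 4.4, 0, 0, 0, 0, -1, 0, 4.6, 0, 0, 0, 0, -1, 0, 4.6, 0, 0, 0, 0, -1, 0, 4.6, 0, 0, 0, 0, -1]

```text
time: 32.38
ee_pos: [0.6262, 0.0021, 0.245]
tcp_rot: [-90.0, -0.0, -9.4]
wrist_force: [0.3, 0.2, -3.4]
opening: 0.0102
```

>>> arm_command:
  rows: [0, 0.15, 0, 0, 0, 0, -1, 0, 0.3, 0, 0, 0, 0, -1, 0, 0.4, 0, 0, 0, 0, -1, 0, 0.4, 0, 0, 0, 0, -1, 0, 0.4, 0, 0, 0, 0, -1]

```text
time: 32.8
ee_pos: [0.6262, 0.0021, 0.2408]
tcp_rot: [-90.0, 0.0, -9.4]
wrist_force: [0.2, -0.4, -4.6]
opening: 0.0103
```

>>> arm_command:
  rows: [0, 0.1, 0, 0, 0, 0, -1, 0, 0.2, 0, 0, 0, 0, -1, 0, 0.25, 0, 0, 0, 0, -1, 0, 0.25, 0, 0, 0, 0, -1]

```text
time: 33.13
ee_pos: [0.6262, 0.0021, 0.2389]
tcp_rot: [-90.0, -0.1, -9.4]
wrist_force: [-1.0, 1.1, 0.9]
opening: 0.0106
```

>>> arm_command:
  rows: [0, 0.02, 0, 0, 0, 0, -0.6, 0, 0, 0, 0, 0, 0, -0.3, 0, 0, 0, 0, 0, 0, 0, 0, 0, 0, 0, 0, 0, 0, 0, -2, 0, 0, 0, 0, 0, 0, -5, 0, 0, 0, 0, 0, 0, -8, 0, 0, 0, 0, 0, -3, -8, 0, 0, 0, 0, 0.5, -7, -8, 0, 0, 0, 0, 1, -11, -8, 0, 0, 0, 0, 1, -14, -8, 0, 0, 0, 0, 1, -14, -8, 0, 0, 0, 0, 1]
  force: 60

```text
time: 34.13
ee_pos: [0.4839, 0.0256, 0.3198]
tcp_rot: [-90.0, -0.0, -9.4]
wrist_force: [-1.8, -0.4, -0.7]
opening: 0.0852
```

Run:
```python
from h import *
o=sensors.get_obs(); print(o["ee_pos"],o["tcp_rot"],o["opening"],o["wrist_force"])
w=imaging.camera("wrist"); save("w17",w); comps(w,.149,.166,500,(.5,.75,-.2,.2)); comps(w,.026,.042)
s=imaging.camera("scene"); save("s17",s,(280,60,440,240),4)
```

```text
[0.48390262 0.02563643 0.31975893] [-8.99774610e+01 -3.44443098e-02 -9.38441475e+00] 0.08522336056415776 [-1.78493118 -0.42945072 -0.66196912]
[  444    65   125   246 16160] [624.8   1. ] [211.2  72. ] 80.6 z 154.7
[ 130   71   58   59 2637] [312.5 137. ] [63.2 63. ] 52.0 z 32.0
[ 231   90   55   56 2442] [419.8 100.2] [61.4 62.6] 80.4 z 32.0
[539 150 101  56 857] [803.3 -32.2] [130.3  13.8] 20.4 z 33.0
[ 199  191   51   47 1866] [350.3  -8. ] [62.8 62.6] 15.4 z 31.0
[   0  214   31   82 1146] [ 55.8 -25.2] [125.7  33.4] 66.3 z 33.5
[246 326  42  29 693] [ 356.1 -205.3] [62.6 37.8] 17.9 z 30.9
[472 381  44  19 377] [ 690. -359.] [69.6 26.5] 1.7 z 34.4
```

View pics/w17.png

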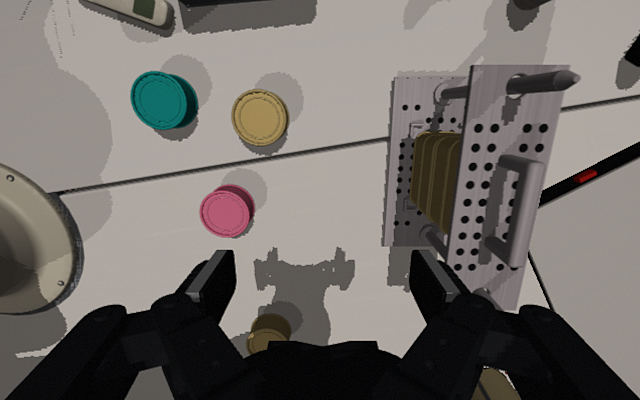

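View pics/s17.png

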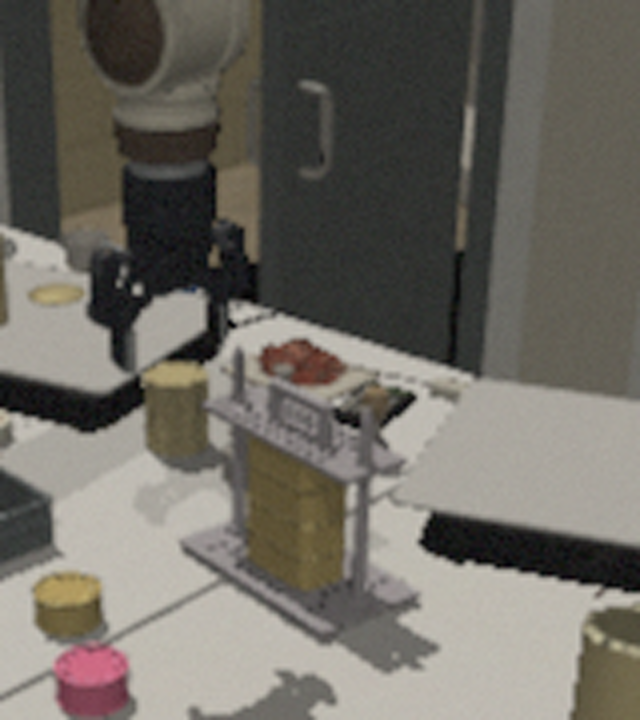

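Run:
```python
from h import *
go(.4205,.100,.13,-5)
```

```text
go [ 0.4205  0.1     0.13   -5.    ] shift cm [-7.86 18.91  6.27] rot [-0.  -4.4  0.1] rows>= 6
```

>>> arm_command:
  rows: [-4, 2, 2, 0, -2, 0, 1, -7.9, 5, 4, 0, -4.4, 0, 1, -7.9, 9, 6.3, 0, -4.4, 0, 1, -7.9, 13, 6.3, 0, -4.4, 0, 1, -7.9, 16, 6.3, 0, -4.4, 0, 1, -7.9, 18.9, 6.3, 0, -4.4, 0, 1, -7.9, 18.9, 6.3, 0, -4.4, 0, 1, -7.9, 18.9, 6.3, 0, -4.4, 0, 1, -7.9, 18.9, 6.3, 0, -4.4, 0, 1, -7.9, 18.9, 6.3, 0, -4.4, 0, 1]

```text
time: 35.07
ee_pos: [0.422, 0.1003, 0.1319]
tcp_rot: [-89.9, -0.2, -5.1]
wrist_force: [0.1, -0.7, 0.2]
opening: 0.0854
```

Run:
```python
from h import *
w=imaging.camera("wrist"); save("w18",w); comps(w,.026,.042); comps(w,.044,.06,300)
go(.4205,.100,.078,-5)
```

```text
[185   0 162   3 482] [403.8 227.7] [ 1.6 80.8] 84.8 z 31.6
[348   0 118   3 348] [474.1 221.5] [ 1.5 58.8] 84.8 z 31.4
[  75  137  114  106 9246] [312.3 137.7] [63.3 63.3] 52.8 z 31.9
[ 269  184  104   97 7838] [419.8 100.6] [63.1 63.1] 86.2 z 31.9
[ 578  276   62   76 2008] [604.1  31.3] [55.9 20. ] 54.0 z 34.2
[232 339  35  19 379] [360.   15.5] [13.6 25.2] 68.2 z 30.7
[ 598  291   42   84 2039] [599.1  27.2] [51.8  9.3] 73.0 z 51.2
go [ 0.4205  0.1     0.078  -5.    ] shift cm [-0.15  5.37 -0.05] rot [-0.1 -0.1  0.2] rows>= 2
```

View pics/w18.png

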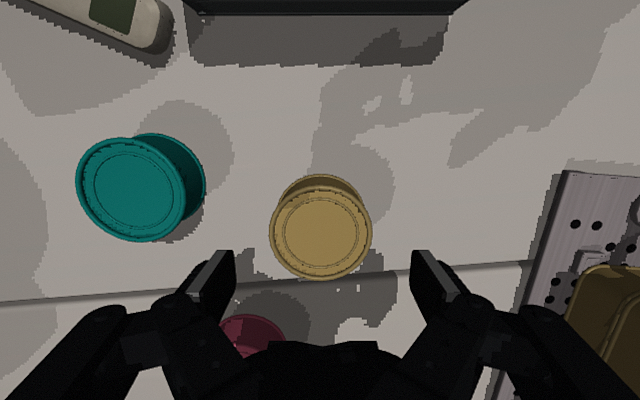

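>>> arm_command:
  rows: [-0.2, 2, 0, 0, 0, 0, 1, -0.2, 4, 0, 0, 0, 0, 1, -0.2, 5.3, 0, 0, 0, 0, 1, -0.2, 5.3, 0, 0, 0, 0, 1, -0.2, 5.3, 0, 0, 0, 0, -1, -0.2, 5.3, 0, 0, 0, 0, -1, -0.2, 5.3, 0, 0, 0, 0, -1, -0.2, 5.3, 0, 0, 0, 0, -1]

```text
time: 35.78
ee_pos: [0.4196, 0.1006, 0.0786]
tcp_rot: [-89.9, -0.2, -5.0]
wrist_force: [-0.9, -0.8, 5.7]
opening: 0.0627
```

>>> arm_command:
  rows: [0, -4, 0, 0, 0, 0, -1, 0, -8, 0, 0, 0, 0, -1, 0, -12, 0, 0, 0, 0, -1, 0, -14, 0, 0, 0, 0, -1, 0, -15, 4, 0, 0, 0, -1, 0, -15, 8, 0, 0, 0, -1, 0, -15, 8, 0, 0, 0, -1, 0, -15, 8, 0, 0, 0, -1]

```text
time: 36.45
ee_pos: [0.4256, 0.1816, 0.2276]
tcp_rot: [-90.0, -0.1, -4.8]
wrist_force: [-0.0, -0.1, -0.5]
opening: 0.0628
```

Run:
```python
from h import *
o=sensors.get_obs(); print(o["ee_pos"],o["tcp_rot"],o["opening"],o["wrist_force"])
w=imaging.camera("wrist"); save("w19",w); comps(w,.044,.06,300,(.3,.58,.15,.55)); comps(w,.001,.012,2000,(.37,.52,.21,.45))
```

```text
[0.42560128 0.18163456 0.22755408] [-8.99583035e+01 -7.52072243e-02 -4.84757977e+00] 0.06283235014715868 [-0.01977872 -0.09745034 -0.5012777 ]
[ 223    0  216  149 4964] [438.6 277.4] [107.4 156.9] 85.2 z 51.9
[  244     0   170   136 21299] [439.3 287.3] [114.1 143.6] 85.1 z 4.7
```

View pics/w19.png

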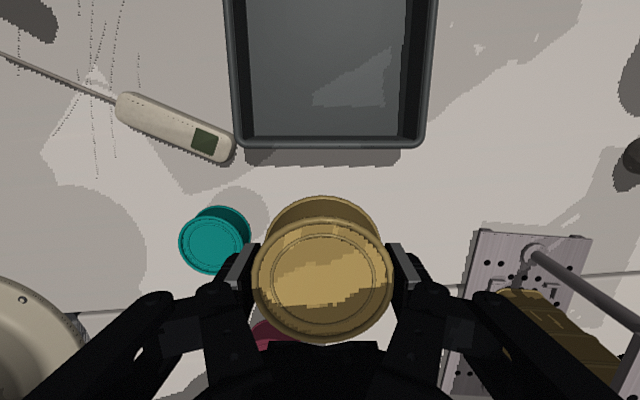

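Run:
```python
from h import *
go(.4457,.363,.14,-4.9)
```

```text
go [ 0.4457  0.363   0.14   -4.9   ] shift cm [ 0.44  8.72 18.35] rot [-0. -0.  0.] rows>= 5
```

>>> arm_command:
  rows: [0.4, 0, 4, 0, 0, 0, -1, 0.4, 0, 8, 0, 0, 0, -1, 0.4, 0, 12, 0, 0, 0, -1, 0.4, 1, 16, 0, 0, 0, -1, 0.4, 4, 18.3, 0, 0, 0, -1, 0.4, 7, 18.3, 0, 0, 0, -1, 0.4, 8.7, 18.3, 0, 0, 0, -1, 0.4, 8.7, 18.3, 0, 0, 0, -1, 0.4, 8.7, 18.3, 0, 0, 0, -1, 0.4, 8.7, 18.3, 0, 0, 0, -1]

```text
time: 37.33
ee_pos: [0.4463, 0.3615, 0.1413]
tcp_rot: [-89.9, -0.1, -5.1]
wrist_force: [0.7, 0.2, -0.6]
opening: 0.0625
```

Run:
```python
from h import *
o=sensors.get_obs(); print(o["opening"],o["wrist_force"])
w=imaging.camera("wrist"); save("w20",w); comps(w,.044,.06,300,(.3,.58,.15,.55)); comps(w,.001,.012,2000,(.37,.52,.21,.45))
go(.4457,.363,.084,-4.9)
```

```text
0.06250718639536211 [ 0.72394269  0.248496   -0.56629525]
[ 179  140  288  149 8083] [446.7 374.8] [ 90.3 156.4] 84.6 z 52.0
[  218   154   210   103 14104] [445.9 366.5] [ 78.8 144. ] 84.7 z 4.7
go [ 0.4457  0.363   0.084  -4.9   ] shift cm [-0.1   5.77  0.1 ] rot [-0.1 -0.2  0.1] rows>= 2
```

View pics/w20.png

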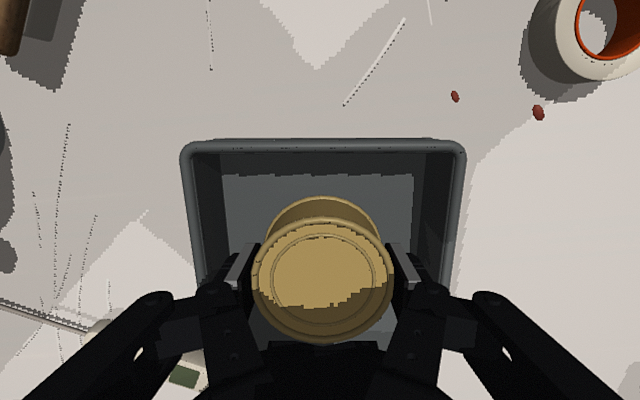

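>>> arm_command:
  rows: [-0.1, 2, 0.1, 0, 0, 0, -1, -0.1, 3.5, 0.1, 0, 0, 0, -1, -0.1, 4.8, 0.1, 0, 0, 0, -1, -0.1, 5.5, 0.1, 0, 0, 0, -1, -0.1, 5.7, 0.1, 0, 0, 0, -1, -0.1, 5.7, 0.1, 0, 0, 0, -1, -0.1, 5.7, 0.1, 0, 0, 0, -1]

```text
time: 37.97
ee_pos: [0.445, 0.3632, 0.0833]
tcp_rot: [-89.9, -0.1, -5.0]
wrist_force: [0.2, 0.5, -1.7]
opening: 0.0628
```

>>> arm_command:
  rows: [0, 0.1, 0, 0, 0, 0, -1, 0, 0.15, 0, 0, 0, 0, -1, 0, 0.15, 0, 0, 0, 0, -1]

```text
time: 38.22
ee_pos: [0.445, 0.3634, 0.0827]
tcp_rot: [-89.9, -0.1, -5.0]
wrist_force: [-2.4, -2.7, 9.5]
opening: 0.0622
```

Contact at the floor; release, rise, and head for the second round tin.

>>> arm_command:
  rows: [0, 0, 0, 0, 0, 0, 0.4, 0, -0.1, 0, 0, 0, 0, 0.8, 0, -0.3, 0, 0, 0, 0, 0.9, 0, -2, 0, 0, 0, 0, 0.9, 0, -6, 0, 0, 0, 0, 1, 0, -10, 0, 0, 0, 0, 1, 0, -14, 0, 0, 0, 0, 1, 0, -16, -4, 0, 0, 0, 1, 0, -16, -8, 0, 0, 0, 1, 0, -16, -12, 0, 0, 0, 1, 0, -16, -12, 0, 0, 0, 1, 0, -16, -12, 0, 0, 0, 1]

```text
time: 39.22
ee_pos: [0.4342, 0.2421, 0.2417]
tcp_rot: [-89.9, -0.1, -5.2]
wrist_force: [-0.0, -0.0, 0.8]
opening: 0.0856
```

Run:
```python
from h import *
w=imaging.camera("wrist"); save("w21",w); comps(w,.030,.043,300,(.36,.53,.2,.45)); comps(w,.047,.06,300,(.3,.58,.15,.55))
t=imaging.camera("top"); save("t21",t,(280,180,480,280),4); comps(t,.025,.045,150,(.28,.48,-.3,.2))
go(.3595,-.2178,.20,-5)
```

```text
[234   0  39 204 792] [370.8 320.5] [ 21.  171.9] 2.0 z 36.7
[ 284    6   77   84 5015] [444.  363.1] [63.1 63.2] 40.7 z 36.0
[354 135  51  68 405] [500.2 246.1] [75.7 36.2] 50.3 z 36.6
[ 222    0  205  213 5219] [441.1 309.9] [172.7 156.8] 84.9 z 52.0
[390 234  19  19 226] [ 357.3 -215.4] [60.1 61.7] 37.1 z 30.7
[328 238  19  19 200] [345.5  -6.7] [56.1 58.2] 36.9 z 31.2
go [ 0.3595 -0.2178  0.2    -5.    ] shift cm [ -3.39   4.07 -46.65] rot [-0.  -0.1  0. ] rows>= 12
```

View pics/w21.png

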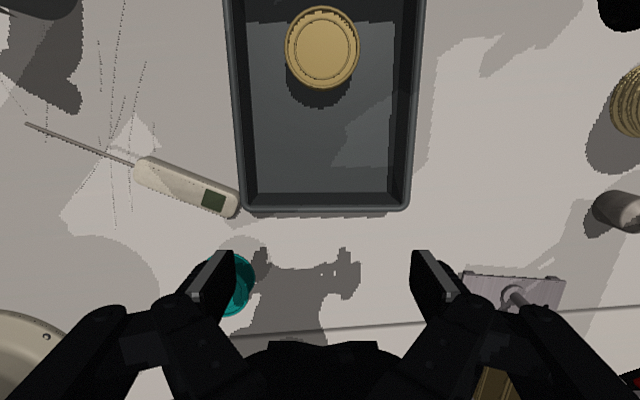

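View pics/t21.png

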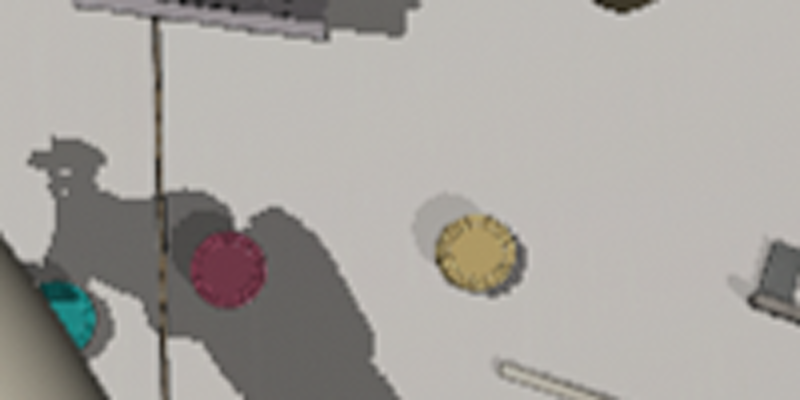

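>>> arm_command:
  rows: [-3.4, 0, -46.6, 0, 0, 0, 1, -3.4, 0, -46.6, 0, 0, 0, 1, -3.4, 0, -46.6, 0, 0, 0, 1, -3.4, 0, -46.6, 0, 0, 0, 1, -3.4, 0, -46.6, 0, 0, 0, 1, -3.4, 0, -46.6, 0, 0, 0, 1, -3.4, 0, -46.6, 0, 0, 0, 1, -3.4, 0, -46.6, 0, 0, 0, 1, -3.4, 1, -46.6, 0, 0, 0, 1, -3.4, 2, -46.6, 0, 0, 0, 1, -3.4, 4, -46.6, 0, 0, 0, 1, -3.4, 7, -46.6, 0, 0, 0, 1]

```text
time: 40.32
ee_pos: [0.3609, -0.2215, 0.1732]
tcp_rot: [-90.2, -0.3, -5.1]
wrist_force: [1.3, -0.3, -0.5]
opening: 0.0853
```

>>> arm_command:
  rows: [0, 3, 0, 0, 0, 0, 1, 0, 4, 0, 0, 0, 0, 1, 0, 4, 0, 0, 0, 0, 1, 0, 4, 0, 0, 0, 0, 1]

```text
time: 40.65
ee_pos: [0.3601, -0.2171, 0.1316]
tcp_rot: [-90.0, 0.0, -4.9]
wrist_force: [0.2, -0.4, 1.6]
opening: 0.0855
```

Run:
```python
from h import *
w=imaging.camera("wrist"); save("w22",w); comps(w,.026,.042)
go(.3598,-.2178,.078,-5)
```

```text
[ 273  186  103   96 7727] [ 359.7 -218. ] [63.  63.4] 57.6 z 30.9
[617 352  23  41 580] [ 571.8 -341.6] [24.8  6. ] 63.1 z 32.1
go [ 0.3598 -0.2178  0.078  -5.    ] shift cm [-0.08  5.45 -0.05] rot [0.  0.1 0.1] rows>= 2
```

View pics/w22.png

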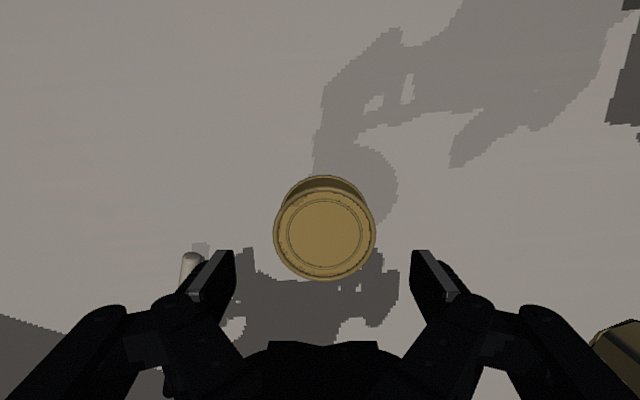

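Run:
```python
from h import *
c=dict(np.load("/tmp/top.npz"));P=cloud(c)
for u,v in((404,271),(408,272),(420,276),(440,284)): print(u,v,np.round(P[v,u],3))
```

```text
404 271 [ 0.263 -0.234 -0.004]
408 272 [ 0.259 -0.245  0.009]
420 276 [ 0.245 -0.284  0.011]
440 284 [ 0.217 -0.349  0.016]
```

Marker is at x ≤ 0.27, clear of the finger (x ≥ 0.30). Grasp.

>>> arm_command:
  rows: [-0.05, 2, -0.07, 0, 0, 0, 1, -0.05, 4, -0.07, 0, 0, 0, 1, -0.05, 5.3, -0.07, 0, 0, 0, 1, -0.05, 5.3, -0.07, 0, 0, 0, 1, -0.05, 5.3, -0.07, 0, 0, 0, -1, -0.05, 5.3, -0.07, 0, 0, 0, -1, -0.05, 5.3, -0.07, 0, 0, 0, -1, -0.05, 5.3, -0.07, 0, 0, 0, -1]

```text
time: 41.37
ee_pos: [0.36, -0.2187, 0.0804]
tcp_rot: [-90.1, -0.2, -5.0]
wrist_force: [-0.9, 2.9, 6.6]
opening: 0.0619
```

>>> arm_command:
  rows: [0, -4, 0, 0, 0, 0, -1, 0, -8, 0, 0, 0, 0, -1, 0, -12, 1, 0, 0, 0, -1, 0.5, -15, 4, 0, 0, 0, -1, 1, -16, 8, 0, 0, 0, -1, 2, -16, 12, 0, 0, 0, -1, 3, -16, 16, 0, 0, 0, -1, 3.4, -16, 20, 0, 0, 0, -1, 3.4, -16, 24, 0, 0, 0, -1, 3.4, -16, 28, 0, 0, 0, -1, 3.4, -16, 32, 0, 0, 0, -1, 3.4, -16, 36, 0, 0, 0, -1]

```text
time: 42.37
ee_pos: [0.424, 0.1396, 0.2397]
tcp_rot: [-89.9, -0.1, -5.0]
wrist_force: [1.2, -1.2, -1.1]
opening: 0.062
```

Run:
```python
from h import *
o=sensors.get_obs(); print(o["ee_pos"],o["opening"],o["wrist_force"])
go(.4386,.2793,.14,-4.9)
```

```text
[0.42404889 0.13961554 0.23968468] 0.06201789454430043 [ 1.18083697 -1.2419728  -1.11042192]
go [ 0.4386  0.2793  0.14   -4.9   ] shift cm [ 0.21  9.98 14.03] rot [-0.1 -0.1  0.1] rows>= 5
```

>>> arm_command:
  rows: [0.2, 0, 4, 0, 0, 0, -1, 0.2, 0, 8, 0, 0, 0, -1, 0.2, 1, 12, 0, 0, 0, -1, 0.2, 4, 14, 0, 0, 0, -1, 0.2, 7, 14, 0, 0, 0, -1, 0.2, 9.5, 14, 0, 0, 0, -1, 0.2, 9.9, 14, 0, 0, 0, -1, 0.2, 9.9, 14, 0, 0, 0, -1, 0.2, 9.9, 14, 0, 0, 0, -1]

```text
time: 43.12
ee_pos: [0.4391, 0.2768, 0.1409]
tcp_rot: [-89.9, -0.1, -5.0]
wrist_force: [0.1, -0.1, -0.2]
opening: 0.0625
```

Run:
```python
from h import *
o=sensors.get_obs(); print(o["ee_pos"],o["opening"],o["wrist_force"])
w=imaging.camera("wrist"); save("w23",w); comps(w,.030,.043,300,(.38,.5,.2,.45))
go(.4386,.2793,.086,-4.9)
```

```text
[0.43905038 0.27680126 0.14094032] 0.06253583268112596 [ 0.05730951 -0.1069138  -0.18341912]
[  261    19   117   125 11416] [443.7 363.3] [63.1 63.7] 84.4 z 36.0
go [ 0.4386  0.2793  0.086  -4.9   ] shift cm [-0.11  5.54  0.22] rot [-0.1 -0.1  0.1] rows>= 2
```

View pics/w23.png

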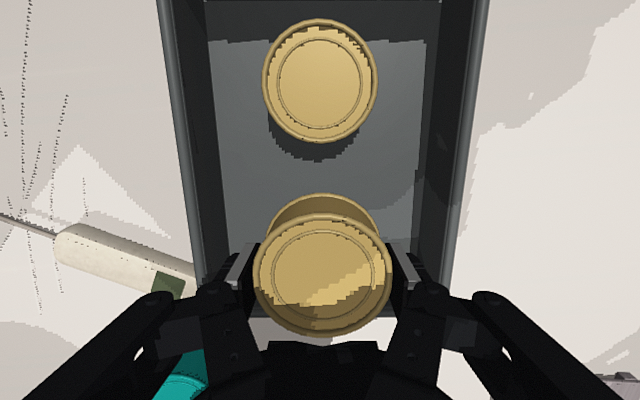

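>>> arm_command:
  rows: [-0.1, 2, 0.2, 0, 0, 0, -1, -0.1, 3.5, 0.2, 0, 0, 0, -1, -0.1, 4.7, 0.2, 0, 0, 0, -1, -0.1, 5.3, 0.2, 0, 0, 0, -1, -0.1, 5.5, 0.2, 0, 0, 0, -1, -0.1, 5.5, 0.2, 0, 0, 0, -1, -0.1, 5.5, 0.2, 0, 0, 0, -1]

```text
time: 43.75
ee_pos: [0.4382, 0.2788, 0.0854]
tcp_rot: [-89.9, -0.1, -5.0]
wrist_force: [-3.0, -2.6, 5.9]
opening: 0.0622
```

>>> arm_command:
  rows: [0, 0.1, 0, 0, 0, 0, -1, 0, 0.2, 0, 0, 0, 0, -1, 0, 0.2, 0, 0, 0, 0, -1]

```text
time: 44.0
ee_pos: [0.4382, 0.2788, 0.0853]
tcp_rot: [-89.9, -0.1, -5.0]
wrist_force: [-8.3, -6.7, 24.0]
opening: 0.0623
```

>>> arm_command:
  rows: [0, -0.2, 0, 0, 0, 0, -1, 0, -0.2, 0, 0, 0, 0, 0.4, 0, -0.2, 0, 0, 0, 0, 0.8, 0, -0.4, 0, 0, 0, 0, 0.9, 0, -2, 0, 0, 0, 0, 0.9, 0, -6, 0, 0, 0, 0, 1, 0, -10, 0, 0, 0, 0, 1, 0, -14, 0, 0, 0, 0, 1, 0, -18, -4, 0, 0, 0, 1, -3, -18, -8, 0, 0, 0, 1, -5, -18, -10, 0, 0, 0, 1, -5, -18, -10, 0, 0, 0, 1]

```text
time: 45.0
ee_pos: [0.3762, 0.1804, 0.2636]
tcp_rot: [-90.0, -0.1, -5.1]
wrist_force: [0.8, 1.1, -0.1]
opening: 0.085
```

Run:
```python
from h import *
o=sensors.get_obs(); print(o["ee_pos"],o["opening"],o["wrist_force"])
w=imaging.camera("wrist"); save("w24",w); comps(w,.030,.043,300,(.36,.5,.2,.45)); comps(w,.149,.166,500,(.5,.75,-.2,.2))
t=imaging.camera("top"); save("t24",t,(150,110,490,310),2.2); comps(t,.025,.045,100,(.28,.7,-.3,.45)); comps(t,.149,.166,200,(.5,.75,-.2,.2))
s=imaging.camera("scene"); save("s24",s,(200,100,500,290),2.6)
```

```text
[0.37615111 0.18036725 0.26358376] 0.08497776535206221 [ 0.81816565  1.06340517 -0.05227145]
[359   0  47  11 376] [440.8 335.6] [ 8.7 39.7] 84.5 z 37.3
[ 333   57   67   72 3816] [423.8 263.6] [63.  62.3] 85.3 z 36.1
[618 328  22  69 809] [599.1  46.2] [14.1 62.2] 7.4 z 154.2
[218 214  11  18 145] [440.1 377.6] [59.7 34.3] 1.6 z 36.1
[329 238  18  19 182] [349.6 -10.1] [62.1 51.2] 30.4 z 30.4
[300 145  65  29 885] [622.5   4.2] [208.7  71.3] 80.4 z 154.1
```

View pics/w24.png

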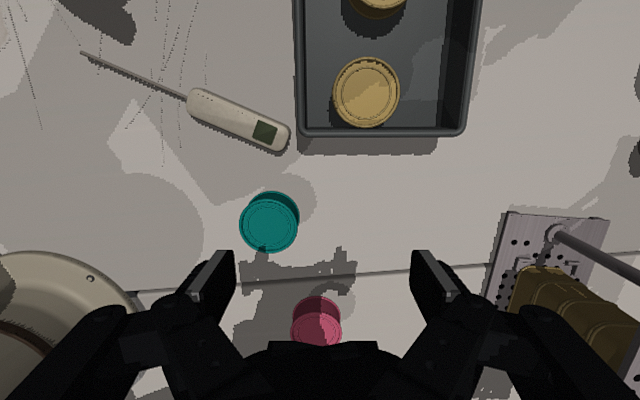

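View pics/t24.png

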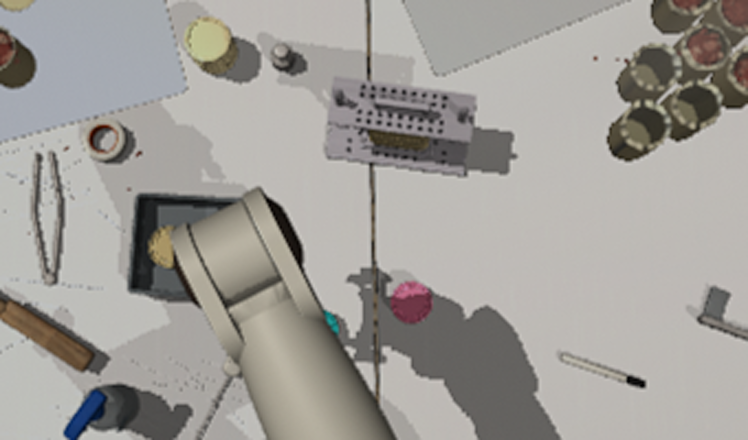

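View pics/s24.png

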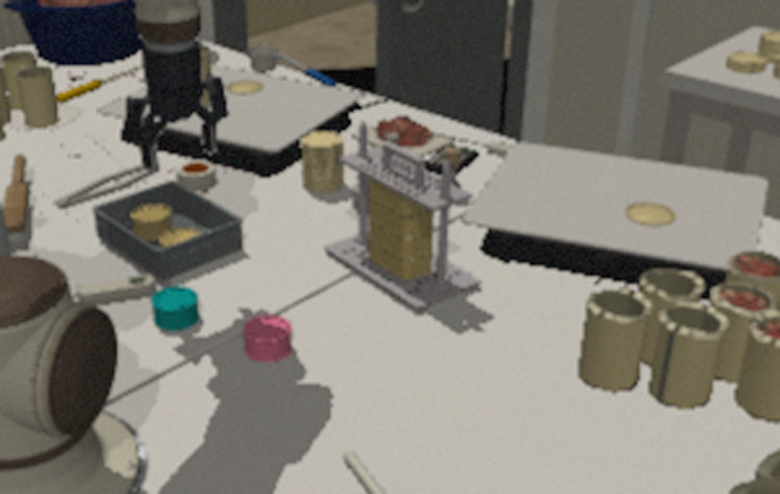

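Run:
```python
from h import *
go(.42,.235,.28,-5)
```

```text
go [ 0.42   0.235  0.28  -5.   ] shift cm [ 3.6  -1.78  5.5 ] rot [-0.  -0.1  0.1] rows>= 2
```

>>> arm_command:
  rows: [3, -1.8, 3, 0, 0, 0, 1, 3.6, -1.8, 5.5, 0, 0, 0, 1, 3.6, -1.8, 5.5, 0, 0, 0, 1, 3.6, -1.8, 5.5, 0, 0, 0, 1, 3.6, -1.8, 5.5, 0, 0, 0, 1]

```text
time: 45.57
ee_pos: [0.42, 0.2357, 0.2787]
tcp_rot: [-90.1, 0.1, -5.0]
wrist_force: [0.2, -0.1, -0.3]
opening: 0.0853
```

Run:
```python
from h import *
w=imaging.camera("wrist"); save("w25",w); comps(w,.030,.043,1000,(.36,.5,.2,.45)); comps(w,.047,.06,300,(.3,.58,.15,.55))
o=sensors.get_obs();print(o["ee_pos"])
```

```text
[ 304    9   68   75 3927] [443.8 362.9] [63.2 63.2] 70.1 z 36.1
[ 295  123   61   63 2968] [423.4 263.2] [63.7 62.8] 85.5 z 36.0
[ 252    0  179  194 4189] [441.1 311. ] [175.2 156.5] 85.0 z 52.0
[0.41981725 0.23528957 0.27898643]
```

View pics/w25.png

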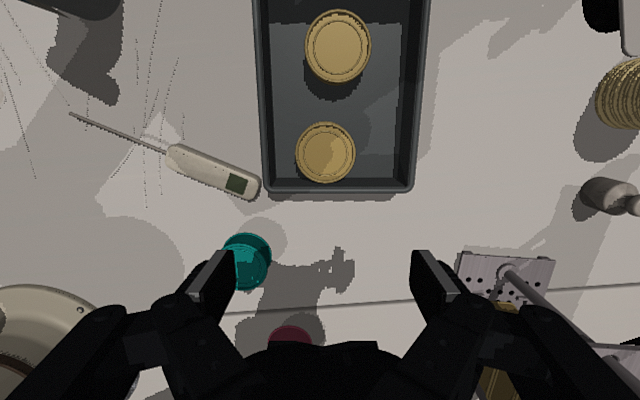

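Run:
```python
from h import *
go(.4282,.2632,.12,-5)
```

```text
go [ 0.4282  0.2632  0.12   -5.    ] shift cm [ 0.61 15.89  2.87] rot [ 0.1  0.  -0.1] rows>= 4
```

>>> arm_command:
  rows: [0.6, 3, 2.9, 0, 0, 0, 1, 0.6, 7, 2.9, 0, 0, 0, 1, 0.6, 11, 2.9, 0, 0, 0, 1, 0.6, 14, 2.9, 0, 0, 0, 1, 0.6, 15.9, 2.9, 0, 0, 0, 1, 0.6, 15.9, 2.9, 0, 0, 0, 1, 0.6, 15.9, 2.9, 0, 0, 0, 1, 0.6, 15.9, 2.9, 0, 0, 0, 1]

```text
time: 46.28
ee_pos: [0.4288, 0.2636, 0.1226]
tcp_rot: [-89.9, -0.1, -5.0]
wrist_force: [0.0, -0.5, -0.1]
opening: 0.0853
```

Run:
```python
from h import *
w=imaging.camera("wrist"); save("w26",w); comps(w,.030,.043,1000,(.36,.5,.2,.45))
go(.4282,.2632,.083,-5)
```

```text
[ 181    0   39  253 2404] [371.3 327.4] [128.9   1.9] 85.2 z 36.8
[  271     0   135   120 13595] [443.4 358.3] [53.2 63.6] 84.7 z 35.9
[  233   190   180   110 10901] [427.3 262.9] [ 65.1 107.5] 85.3 z 36.0
go [ 0.4282  0.2632  0.083  -5.    ] shift cm [-0.09  3.99 -0.07] rot [-0.1 -0.   0.1] rows>= 1
```

View pics/w26.png

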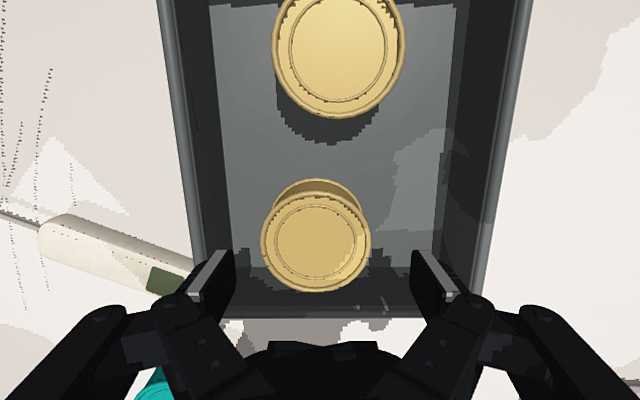

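>>> arm_command:
  rows: [0, 1.5, 0, 0, 0, 0, 1, 0, 2.8, 0, 0, 0, 0, 1, 0, 3.7, 0, 0, 0, 0, 1, 0, 3.8, 0, 0, 0, 0, 1, 0, 3.8, 0, 0, 0, 0, 1, 0, 3.8, 0, 0, 0, 0, -1, 0, 3.8, 0, 0, 0, 0, -1, 0, 3.8, 0, 0, 0, 0, -1, 0, 3.8, 0, 0, 0, 0, -1]

```text
time: 47.08
ee_pos: [0.4288, 0.2638, 0.0844]
tcp_rot: [-89.9, -0.1, -5.0]
wrist_force: [-1.2, -0.6, 5.7]
opening: 0.0622
```

Run:
```python
from h import *
o=sensors.get_obs(); print(o["ee_pos"],o["opening"],o["wrist_force"])
go(.4400,.2793,.085,-5)
```

```text
[0.42884332 0.26379124 0.08436805] 0.06222119524627321 [-1.17991872 -0.57249494  5.73478004]
go [ 0.44    0.2793  0.085  -5.    ] shift cm [ 0.98 -0.06  1.64] rot [-0.1 -0.   0.1] rows>= 1
```

Lift slightly, shift, lower, release.

>>> arm_command:
  rows: [0, -1, 0, 0, 0, 0, -1, 0.5, -1.2, 0.8, 0, 0, 0, -1, 1, -1.2, 1.6, 0, 0, 0, -1, 1, -1.2, 1.6, 0, 0, 0, -1, 1, -0.6, 1.6, 0, 0, 0, -1, 1, -0.1, 1.6, 0, 0, 0, -1, 1, 0, 1.6, 0, 0, 0, -1, 1, 0, 1.6, 0, 0, 0, -1]

```text
time: 47.75
ee_pos: [0.4397, 0.2787, 0.0831]
tcp_rot: [-90.0, -0.0, -5.0]
wrist_force: [-0.9, 0.2, 7.5]
opening: 0.0621
```

Run:
```python
from h import *
o=sensors.get_obs(); print(o["ee_pos"],o["opening"],o["wrist_force"])
```

```text
[0.43973776 0.27867051 0.08311169] 0.06207335997720844 [-0.91734746  0.21131591  7.47611977]
```

>>> arm_command:
  rows: [0, 0, 0, 0, 0, 0, 0.5, 0, -0.1, 0, 0, 0, 0, 0.9, 0, -0.2, 0, 0, 0, 0, 1, 0, -0.2, 0, 0, 0, 0, 1, 0, -3, 0, 0, 0, 0, 1, 0, -7, 0, 0, 0, 0, 1, 0, -11, 0, 0, 0, 0, 1, 0, -15, 0, 0, 0, 0, 1, 0, -19, -3, 0, 0, 0, 1, -1, -20, -5, 0, 0, 0, 1, -1, -20, -5, 0, 0, 0, 1, -1, -20, -5, 0, 0, 0, 1]

```text
time: 48.75
ee_pos: [0.4255, 0.229, 0.2841]
tcp_rot: [-89.9, -0.1, -5.1]
wrist_force: [0.5, 0.0, -0.5]
opening: 0.0851
```

Run:
```python
from h import *
w=imaging.camera("wrist"); save("w27",w); comps(w,.030,.043,1000,(.36,.5,.2,.45)); comps(w,.047,.06,300,(.3,.58,.15,.55))
t=imaging.camera("top"); comps(t,.149,.166,200,(.5,.75,-.2,.2))
s=imaging.camera("scene"); save("s27",s,(200,100,500,290),2.6)
go(.38,.10,.30,-5)
```

```text
[ 297    5   66   73 3810] [443.8 363. ] [62.5 62.7] 85.3 z 36.1
[ 301  101   61   62 2977] [438.3 278.5] [62.2 62.7] 85.1 z 36.0
[ 245    0  176  188 3915] [441.  308.9] [171.3 156.8] 85.1 z 52.1
[302 145  65  29 871] [621.3   2.8] [208.   72.4] 80.3 z 154.0
go [ 0.38  0.1   0.3  -5.  ] shift cm [ -3.38  -1.83 -13.33] rot [ 0.  -0.  -0.1] rows>= 4
```

View pics/w27.png

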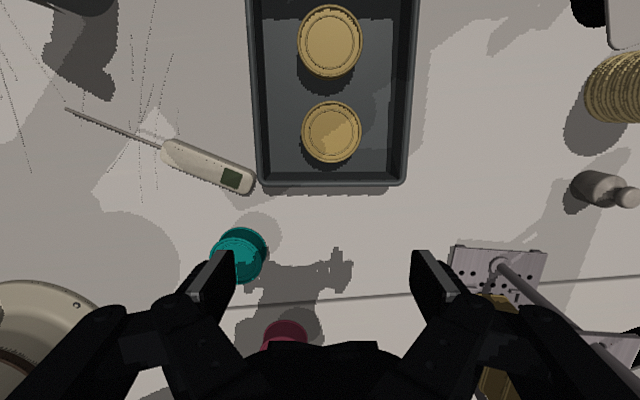

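View pics/s27.png

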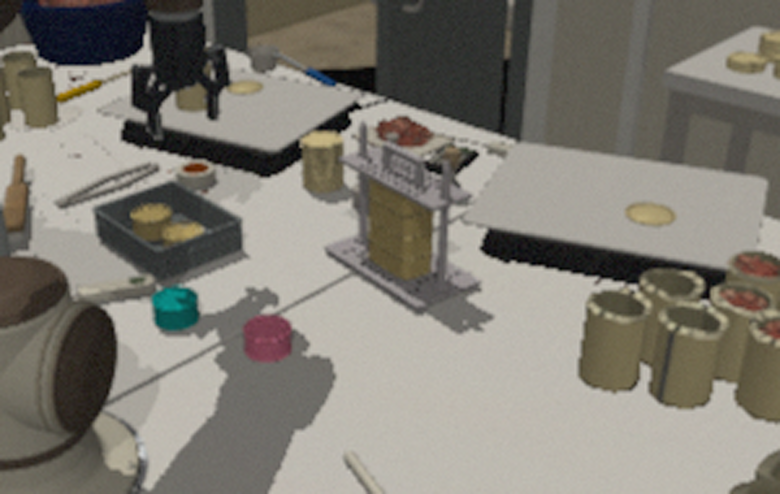

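Run:
```python
from h import *
print(sensors.get_obs()["wrist_force"]); print(bot.job_done())
```

```text
[-0.10472266  0.65665614 -0.8751999 ]
the job is handed in; nothing more can be done
None
```

The job is done and handed in at about 49 s of the 210 s allowed.

**Column:** The four rectangular tins are stacked on the carrier. When last seen from the wrist camera, before the plate went on, the top tin was about 1 mm from the carrier's centre and in line with the rods to about 0.1°.

**Hold-down plate:** It went over both rods without touching them and rests flat on the top tin. Its upper face reads 154–155 mm; it should be 154 mm.

**Round tins:** Both gold tins lie flat in the crate, about 85 mm apart. I left the pink and turquoise ones alone.

**What went wrong or disagreed:**
- The second round tin had shifted about 2 cm against the crate wall just after I released it, either knocked or dragged. I picked it up and put it back in line.
- The top camera reads 2–3 mm off the wrist camera. I relied on the wrist camera because it matched where the jaws closed on the tins.
- My last top-camera reading put the plate about 1.9 mm from its first reading, which I took to be measurement scatter with the arm near the view. I did not recheck it with the wrist camera before handing in.

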